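# Load the snack display and put the spreader away

### The arm

A 6-joint arm with a two-finger parallel gripper is mounted at the origin on the work surface. World frame = base frame: x ahead of the robot, y to its left, z up, the work surface at z = 0. Lengths are in mm, angles in rad, forces in N, time in s.
With the tool pointing down it reaches from about 275 to 750 mm from the base axis. Payload 10.2 kg.
Tool frame: the origin (TCP) lies at the centre of the arm's flange, where the gripper is bolted on; the fingertips stand 173 mm ahead of it and the grasp point (between the pads) lies 155 mm ahead of it; z points along the fingers, y is the line along which they close (so a half turn about z gives the same grasp; the last joint's range is limited). The gripper opens to 85 mm and grips with 20 to 120 N. Pads are 22 mm wide; open, the fingers measure 114 mm over their backs; the gripper's body (76 mm by 85 mm) begins 54 mm behind the grasp point. The pads swing forward as they close: fully open they stand 13 mm farther back than shut.
Start: joints at [0.949, 0.313, 1.498, -0, 1.331, -0.223], TCP at [203.878, 483.804, 404.694] pointing down, gripper open.
Joint ranges: [-2.94, 2.94], [-0.97, 2.17], [0.19, 2.56], [-1.23, 4.37], [0.02, 3.11], [-2.88, 2.88]. Speed limits (rad/s): [2.39, 2.39, 3.01, 3.14, 3.14, 3.14].

### API

Orientations are given as a unit quaternion [w, x, y, z].
In Python, from rig import status, capture, camera_info, ticket gives the robot as it stands.
- The arm moves only by the shell command python3 -m crank 'ROWS' [FORCE]. ROWS is JSON, a list of rows, each a list of 7 numbers: the shift along the tool's x, y, z as a fraction of full scale, then the turn, a rotation vector about the tool's x, y, z as a fraction of full scale, then the closure, from 0 (fully open) to 1 (shut). A call has 1 to 12 rows; each row is the pose to reach, as a shift and turn from the pose commanded when the call began, along the tool's axes at that moment; what a row does not reach only later rows make up. Full scale, the value 1, is 0.1 m for a shift and 45 degrees for a turn. A row lasts 1/10 s, in which the tool goes at most 50 mm and 8.59 degrees, less where a joint would pass 70% of its speed; a pose out of reach is approached as far as the arm can. A call with a number of a shift or a turn outside -1 to 1 is refused whole. A call with a gripper value outside its range is refused whole. The fingers move at their own pace and stop on an object; FORCE is the grip in N (left out, the last holds). Time passes only in rows, so rows that repeat a pose let the fingers close. It gives the time, the measured TCP pose, the force, the opening and the grip force at its end, in the units of the state.
- status.sense(): the state, without advancing time (a new reading comes with each control period).
- capture(name): name is "scene" or "side" or "wrist"; returns (picture, depth): 420x560x3 uint8, red, green, blue; 420x560 float32, mm along the optical axis (not along the pixel's ray), 0 where there is no reading.
- camera_info(name): a dict with "K" (3x3 intrinsics, pixels), "camera_from_world" (4x4, takes a point from world to camera coordinates). Camera axes: x right, y up, looking along -z (the intrinsics and any distortion apply to the point x, -y, -z); pixel columns grow to the right and rows downward; lengths in mm; the calibration is good to about 2 mm. A picture is of the moment at which its call begins: read the wrist's pose just before it. camera_info takes no time and is no camera call; for the wrist camera it gives the pose at the moment of the call.
- ticket.finish_job(): hands the job in; it is judged then, once.
The state is a dict: "time_s": time; "joints": joint angles; "dq": joint speeds; "tau": joint torques, N m; "eef_pos": TCP position; "ee_rot": TCP orientation; "force": force on the tool from outside, world axes, zero at the start; "wrist_torque": the same for the moment, N m; "grip_width": opening from 0.0 (shut) to 1.0 (fully open); "grip_force": force on a finger pad.
Only numpy, scipy, OpenCV 4.12 (cv2) and the standard library are available. Lean on these libraries where they do the work, as an engineer would, in place of code of your own. Each camera call takes 0.05 s, during which the arm holds its last target. There are 200 camera calls.

### The job

Slide the clear guard of the snack display fully open and stack all the snack cartons lid up, flat one on another and centred on the backstop of the sloping shelf, lengthways up the slope, each with its lower end right against the backstop. Then slide the guard fully shut and see that the butter spreader lies flat, fully down in its shaped green rest. Leave everything else on the table alone.

Things in the scene. Friction and masses are not known exactly. Their poses are not given: they have to be found in the camera images.
- guard (a joint): sliding travel of the clear hood-shaped guard along its two tracks: 0 = fully shut (hood over the sloping shelf), 0.230 = fully open (hood over the green rest). It grows towards the station's +y. It stays where it is left; sliding takes about 2 to 4 N.
- guard_grip (a point): top centre of the guard's black handle, moves with the guard; axes as the station's. Handle 60 mm (x) x 20 mm (y, the sliding direction) x 44 mm high, standing on the hood's roof. Hood: tunnel with open ends, 220 mm along x, 160 mm along y, roof 224 mm above the table; handle top 268 mm above it
- station: fixed display station: white base plate 4 mm thick, 232 x 415 mm, two tracks along its y. Origin on the table below mid-width of the shelf; z up, +y is the way the guard opens. Shelf around y = 0, green rest around y = +230 mm, under the hood when the guard is open
- shelf: sloping wooden shelf with backstop at the station's y = 0. Origin on the shelf surface at the foot of the backstop, mid-width. x runs up the slope (0.26 rad, rising away from the robot), y as the station's, z square to the shelf. Surface 120 mm long, 150 mm wide, no side walls; backstop face is the plane x = 0, 140 mm high along z, 70 wide, 8 thick
- rest (a point): floor of the green rest, a 10 mm deep cutout shaped like the spreader with 3.5 mm of room all round; the spreader's origin belongs here. Axes as the station's, x towards the wide blade end of the cutout. Floor 4 mm, rim 14 mm above the table; rest 76 mm wide
- spreader: butter spreader lying flat. Origin at the underside of the middle of its dark wooden handle, which is 90 x 20 x 22 mm (x, y, z); x points towards the steel blade, 44 mm wide, 6 mm thick, from x = 43 to 105 mm, its underside level with the handle's. Centre of mass near x = 20 mm. 90 g
- carton1: lidded snack carton, brown with a pale lid and a black band, 110 x 60 x 32 mm (x, y, z), 0.11 to 0.23 kg, lying flat. Origin at the centre of its underside. May be absent (None)
- carton2: lidded snack carton, brown with a pale lid and a black band, 110 x 60 x 32 mm (x, y, z), 0.11 to 0.23 kg, lying flat. Origin at the centre of its underside. May be absent (None)
- carton3: lidded snack carton, brown with a pale lid and a black band, 110 x 60 x 32 mm (x, y, z), 0.11 to 0.23 kg, lying flat. Origin at the centre of its underside. May be absent (None)
- carton4: lidded snack carton, brown with a pale lid and a black band, 110 x 60 x 32 mm (x, y, z), 0.11 to 0.23 kg, lying flat. Origin at the centre of its underside. May be absent (None)
- tub1: green tub with white lid, 136 x 96 x 66 mm; origin under its centre. To be left alone
- tub2: second green tub with white lid, 136 x 96 x 66 mm; origin under its centre. To be left alone
- tray1: empty white paper tray, 120 x 60 x 30 mm; origin under its centre. To be left alone
- tray2: empty white paper tray, 120 x 60 x 30 mm; origin under its centre. To be left alone
- mug: blue mug, 85 mm high, 80 mm across, handle at its +y; origin under its centre. To be left alone
- wallet: black wallet, 100 x 170 x 18 mm; origin under its centre. To be left alone
Things that resemble listed ones, but are neither listed nor needed, are in the scene too. What is shaped like the carton3 but pink or yellow is not meant.

How it is judged:
By the outcome, as a careful person would: the job done as asked, in the order asked, and still so for the second after the job is handed in, with the robot touching nothing.
Of carton1, carton2, carton3, carton4 only 3 to 4 are there at a start; the rules pass over those that are not, and their reading is None.
At some moment in a run one of carton1, carton2, carton3, carton4, spreader may be knocked a few centimetres aside while the robot is not near it.
Once in a run the grip may slacken for a moment while it holds something.
It also fails if it takes over 210 s, if anything falls off the work surface, if the arm or the gripper's body presses on something with over 40 N, if the wrist force passes 120 N, or if a joint passes its speed limit or range.

## Working session

There is one attempt and no reset: what is moved stays moved. The work goes in short steps, Python scripts to look and compute and a shell command to move; the robot and the scene stay as the last step left them, time stands still between calls to the robot, and variables do not carry over. Pictures are saved under pics/ and viewed, at most 18 in all, crops included, and the job is handed in when it is done.

```bash
ls; mkdir -p pics; python3 - <<'E'
from rig import status,capture,camera_info
import cv2,numpy as np
print(status.sense())
for n in("scene","side","wrist"):
    i=camera_info(n);p,d=capture(n);np.savez(f"pics/{n}0.npz",p=p,d=d,K=i["K"],T=i["camera_from_world"])
    print(n,i)
    cv2.imwrite(f"pics/{n}0.png",p[:,:,::-1])
E
```

```text
pics
{'time_s': 0.0, 'joints': array([ 9.48582498e-01,  3.13482353e-01,  1.49842769e+00,  1.85852292e-05,
        1.33100267e+00, -2.23385349e-01]), 'dq': array([-2.35021888e-05,  1.37690412e-04,  1.76105920e-03,  3.72674858e-05,
        2.66116186e-03, -1.45590092e-03]), 'tau': array([-8.59281117e-04, -4.12264037e+01, -2.59742332e+01, -1.88239810e-04,
        4.08020351e-03, -5.91298743e-06]), 'eef_pos': array([203.86301541, 483.77037103, 404.12190587]), 'ee_rot': array([-2.79051313e-04,  1.98097339e-01,  9.80182130e-01, -5.98208142e-04]), 'force': array([-0.31406556, -0.93753099,  1.2345734 ]), 'wrist_torque': array([ 0.01180227, -0.05499003,  0.01133177]), 'grip_force': 0.0, 'grip_width': 1.000899959771525}
scene {'K': array([[409.11625198,   0.        , 284.07182229],
       [  0.        , 409.11625198, 202.21471834],
       [  0.        ,   0.        ,   1.        ]]), 'camera_from_world': array([[-8.76059523e-01,  4.82099212e-01, -1.00031022e-02,
         4.93091011e+02],
       [-3.60586795e-01, -6.41194939e-01,  6.77381881e-01,
         6.60714631e+01],
       [ 3.20151333e-0
[... 508 characters left out ...]
      [-8.93485189e-02, -8.52427586e-01,  5.15154397e-01,
        -1.32616926e+03],
       [ 0.00000000e+00,  0.00000000e+00,  0.00000000e+00,
         1.00000000e+00]])}
wrist {'K': array([[295.2339674 ,   0.        , 277.12885793],
       [  0.        , 295.2339674 , 205.98177375],
       [  0.        ,   0.        ,   1.        ]]), 'camera_from_world': array([[ 3.89007411e-01,  9.21231091e-01, -2.55163808e-03,
        -5.23251907e+02],
       [-8.79447257e-01,  3.70535796e-01, -2.98790471e-01,
         3.78298163e+01],
       [-2.74309599e-01,  1.18475739e-01,  9.54315327e-01,
        -3.80425409e+02],
       [ 0.00000000e+00,  0.00000000e+00,  0.00000000e+00,
         1.00000000e+00]])}
```

View pics/scene0.png

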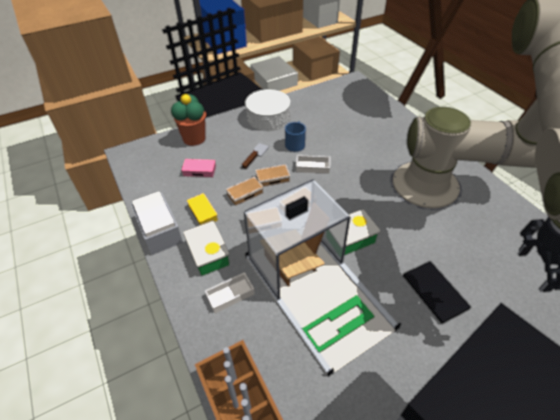

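View pics/side0.png

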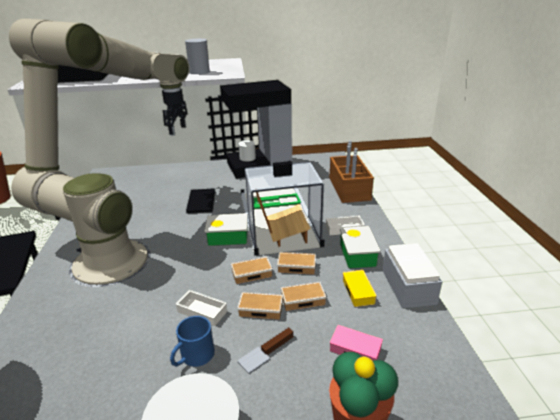

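The scene and side views show the station with its hood shut, the green rest at scene (338,323), and four brown cartons at side (252,270), (297,263), (262,305) and (303,295). The spreader is at side (268,348). I'll zoom in on the cartons and on the station.

```bash
cat > h.py <<'E'
import numpy as np,cv2
from rig import status,capture,camera_info
def grab(n):
    i=camera_info(n);p,d=capture(n);return p,d,np.array(i["K"]),np.array(i["camera_from_world"])
def cloud(d,K,T):
    v,u=np.mgrid[:d.shape[0],:d.shape[1]]
    P=np.stack([(u-K[0,2])/K[0,0]*d,-(v-K[1,2])/K[1,1]*d,-d],-1)
    return (P-T[:3,3])@T[:3,:3]
def ray(uv,K,T,z):
    uv=np.atleast_2d(uv).astype(float)
    r=np.c_[(uv[:,0]-K[0,2])/K[0,0],-(uv[:,1]-K[1,2])/K[1,1],-np.ones(len(uv))]@T[:3,:3]
    c=-T[:3,:3].T@T[:3,3];return c+r*((z-c[2])/r[:,2])[:,None]
def proj(P,K,T):
    q=np.atleast_2d(P)@T[:3,:3].T+T[:3,3];return np.c_[K[0,0]*q[:,0]/-q[:,2]+K[0,2],K[1,1]*-q[:,1]/-q[:,2]+K[1,2]]
E
python3 - <<'E'
from h import *
s=np.load("pics/side0.npz");a=cv2.resize(s["p"][225:375,210:390,::-1],None,fx=4,fy=4,interpolation=cv2.INTER_CUBIC)
cv2.imwrite("pics/side0c.png",a)
for n in("side","scene"):
    s=np.load(f"pics/{n}0.npz");W=cloud(s["d"],s["K"],s["T"]);h=cv2.cvtColor(s["p"],cv2.COLOR_RGB2HSV)
    print(n,"cam",-s["T"][:3,:3].T@s["T"][:3,3])
    ok=(s["d"]>0)&(np.abs(W[...,0])<900)&(np.abs(W[...,1])<900)
    tab=ok&(np.abs(W[...,2])<12);print("table z",np.median(W[tab][:,2]))
    m=((h[...,0]>4)&(h[...,0]<20)&(h[...,1]>110)&ok).astype(np.uint8)
    c,l,st,ce=cv2.connectedComponentsWithStats(m)
    for i in range(1,c):
        if st[i,4]>60:
            q=W[l==i];print("brown",st[i],np.round(np.median(q,0)),np.round(np.percentile(q[:,2],[5,95])))
    g=((h[...,0]>50)&(h[...,0]<80)&(h[...,1]>150)&ok).astype(np.uint8)
    c,l,st,ce=cv2.connectedComponentsWithStats(g)
    for i in range(1,c):
        if st[i,4]>60:
            q=W[l==i];r=cv2.minAreaRect(q[:,:2].astype(np.float32));print("green",st[i],np.round(np.median(q,0)),r)
E
```

```text
side cam [  425.79920732 -1116.21051265   801.16788256]
table z 0.3335478121881389
brown [ 330  156   37   46 1092] [841. 260.  66.] [12. 99.]
brown [257 193  52  53 869] [572.  29.  57.] [39. 80.]
brown [279 254  35  11 339] [ 580. -117.   32.] [30. 34.]
brown [233 258  37  16 351] [ 440. -130.   32.] [29. 34.]
brown [279 267  35   7 146] [ 574. -147.   13.] [ 4. 22.]
brown [235 272  37  11 156] [ 447. -161.   13.] [ 5. 21.]
brown [283 283  40  18 473] [ 573. -264.   32.] [30. 34.]
brown [240 294  41  16 513] [ 456. -285.   32.] [30. 35.]
brown [285 300  40  10 174] [ 573. -295.   13.] [ 4. 21.]
brown [239 311  41   8 177] [ 452. -315.   14.] [ 5. 22.]
brown [262 328  31  26 337] [ 485. -414.   21.] [ 8. 24.]
brown [329 378  65  42 866] [ 583. -671.  110.] [ 90. 124.]
green [260 194  40  13 174] [562. 270.  14.] ((570.6124267578125, 187.9107666015625), (288.1900634765625, 146.1748046875), 86.12863159179688)
green [207 232  39  13 450] [369.  30.  30.] ((369.3464050292969, 29.970787048339844), (13.672595024108887, 125.2003173828125), 86.3936538696289)
green [341 239  37  29 412] [ 76
[... 288 characters left out ...]
 491. -396.   20.] [15. 24.]
brown [258 166  29  14 246] [ 456. -283.   30.] [28. 34.]
brown [229 179  31  19 282] [ 573. -264.   31.] [27. 34.]
brown [280 234  43  51 723] [554.  86.  55.] [36. 90.]
brown [ 207  341   75   79 2498] [838. 330.  47.] [  6. 100.]
green [346 236  30  17 163] [370. 123.  31.] ((369.433837890625, 122.81294250488281), (5.407425880432129, 100.64938354492188), 85.80423736572266)
green [200 258  28  16 199] [782. -20.  31.] ((782.1192016601562, -19.766918182373047), (7.062882423400879, 80.82465362548828), 87.07122802734375)
green [304 297  69  54 748] [538. 298.  13.] ((559.9847412109375, 292.1310119628906), (178.75430297851562, 72.02307891845703), 3.513812780380249)
```

View pics/side0c.png

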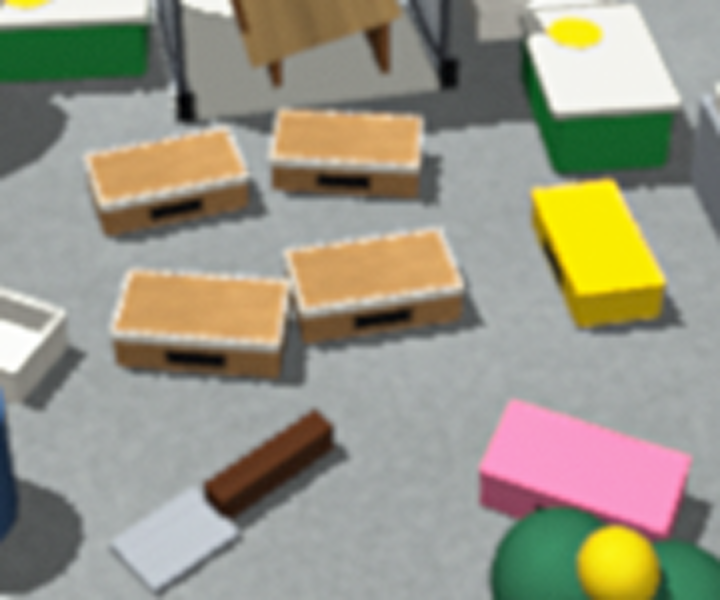

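The crop shows all four cartons lid up (pale rims on top). Crop positions (/4 + offset) are (165,180), (347,150), (200,320) and (375,285), and the tool's x is close to world -x. Next I'll check the wrist view.

View pics/wrist0.png

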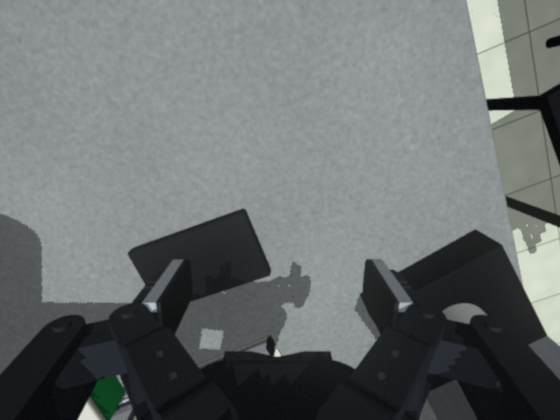

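```bash
python3 - <<'E'
from h import *
s=np.load("pics/wrist0.npz");T=s["T"];print("cam",-T[:3,:3].T@T[:3,3],"look",-T[2,:3],"right",T[0,:3],"up",T[1,:3])
from scipy.spatial.transform import Rotation as R
q=status.sense();r=R.from_quat(q["ee_rot"],scalar_first=True).as_matrix();print(r)
print("cam in tool",r.T@(-T[:3,:3].T@T[:3,3]-q["eef_pos"]),"\n",r.T@T[:3,:3].T)
# black handle, and cartons top rects by side
for n in("side","scene"):
    s=np.load(f"pics/{n}0.npz");K,T=s["K"],s["T"];W=cloud(s["d"],K,T);h=cv2.cvtColor(s["p"],cv2.COLOR_RGB2HSV)
    m=((h[...,2]<60)&(W[...,2]>215)&(W[...,2]<275)&(abs(W[...,0]-560)<120)&(abs(W[...,1]-60)<120))
    q=W[m];t=q[q[:,2]>263];print(n,"handle",m.sum(),np.round(q.mean(0)),"top",len(t),np.round(t.mean(0),1) if len(t) else 0,np.round(np.percentile(q,[2,98],axis=0)), cv2.minAreaRect(t[:,:2].astype(np.float32)) if len(t) else 0)
    m=(W[...,2]>24)&(W[...,2]<40)&(abs(W[...,0]-510)<150)&(W[...,1]<-85)&(W[...,1]>-330)&((h[...,0]<25))
    c,l,st,ce=cv2.connectedComponentsWithStats(m.astype(np.uint8))
    for i in range(1,c):
        if st[i,4]>100:
            cn=cv2.findContours((l==i).astype(np.uint8),cv2.RETR_EXTERNAL,cv2.CHAIN_APPROX_NONE)[0][0][:,0]
            P=ray(cn,K,T,32);print("carton",st[i,4],cv2.minAreaRect(P[:,:2].astype(np.float32)))
E
```

```text
cam [132.46385648 513.08980519 373.01383801] look [ 0.2743096  -0.11847574 -0.95431533] right [ 0.38900741  0.92123109 -0.00255164] up [-0.87944726  0.3705358  -0.29879047]
[[-9.21537900e-01  3.88287995e-01 -5.75782933e-04]
 [ 3.88288360e-01  9.21537574e-01 -8.05524032e-04]
 [ 2.17830296e-04 -9.65890736e-04 -9.99999510e-01]]
cam in tool [77.16839813 -0.68107396 31.27992717] 
 [[-7.82318815e-04  9.54253630e-01  2.98997321e-01]
 [ 9.99998437e-01  2.72445631e-04  1.74695666e-03]
 [ 1.58557922e-03  2.98998220e-01 -9.54252352e-01]]
side handle 256 [564.  56. 251.] top 68 [562.7  62.2 267. ] [[535. -11. 224.]
 [608.  71. 270.]] ((562.6990356445312, 63.60829162597656), (56.507041931152344, 23.647703170776367), 12.679004669189453)
carton 503 ((578.4451293945312, -123.37449645996094), (71.14260864257812, 110.55313873291016), 78.4909896850586)
carton 547 ((441.95660400390625, -136.1331024169922), (111.21585845947266, 70.1507568359375), 10.155038833618164)
carton 1454 ((513.5052490234375, -286.587158203125), (234.36485290527344, 95.13784790039062), 3.817185640335083)
scene handle 295 [567.  78. 255.] top 122 [566.   72.9 266.7] [[539.  64. 230.]
 [592.  90. 269.]] ((564.875732421875, 72.90614318847656), (53.884132385253906, 19.144939422607422), 1.759499192237854)
carton 871 ((512.9058837890625, -272.528564453125), (234.09274291992188, 95.41385650634766), 3.363645076751709)
```

```bash
python3 -m crank '[[0,0,-0.4,0,0,-0.17,0],[0,0,-0.8,0,0,-0.34,0],[0,0,-1,0,0,-0.508,0],[0,0,-1,0,0,-0.508,0],[0,0,-1,0,0,-0.508,0]]'
python3 -m crank '[[-0.4,-0.3,0,0,0,0,0],[-0.7,-0.6,0,0,0,0,0],[-0.8,-1,0,0,0,0,0],[-0.8,-1,0,0,0,0,0]]' | tail -1
python3 -m crank '[[-0.4,-0.3,0,0,0,0,0],[-0.7,-0.6,0,0,0,0,0],[-0.8,-1,0,0,0,0,0],[-0.8,-1,0,0,0,0,0]]'| tail -1
python3 -m crank '[[-0.4,-0.3,0,0,0,0,0],[-0.7,-0.6,0,0,0,0,0],[-0.8,-1,0,0,0,0,0],[-0.8,-1,0,0,0,0,0]]'| tail -1
python3 -m crank '[[0,-0.3,0,0,0,0,0],[0,-0.6,0,0,0,0,0],[0,-1,0,0,0,0,0],[0,-1,0,0,0,0,0],[0,-1,0,0,0,0,0],[0,-1,0,0,0,0,0]]'
python3 - <<'E'
from h import *
import time
q=status.sense();print(q["eef_pos"],q["ee_rot"],q["time_s"])
for n in("scene","side","wrist"):
    p,d,K,T=grab(n);np.savez(f"pics/{n}1.npz",p=p,d=d,K=K,T=T)
cv2.imwrite("pics/w1.png",p[:,:,::-1])
E
```

```text
time_s: 0.65
eef_pos: [203.9, 483.8, 503.8]
ee_rot: [-0.0, 0.001, 1.0, -0.0]
force: [0.8, -0.2, -0.1]
grip_width: 1.003
grip_force: 0.0
grip_force: 0.0
grip_force: 0.0
grip_force: 0.0
time_s: 2.45
eef_pos: [443.9, 85.2, 504.4]
ee_rot: [-0.0, -0.001, 1.0, 0.0]
force: [0.6, -0.5, 0.2]
grip_width: 0.999
grip_force: 0.0
[443.90590635  85.20914337 504.35326164] [-3.15490129e-04 -6.66143182e-04  9.99999694e-01  2.61165860e-04] 2.45
```

View pics/w1.png

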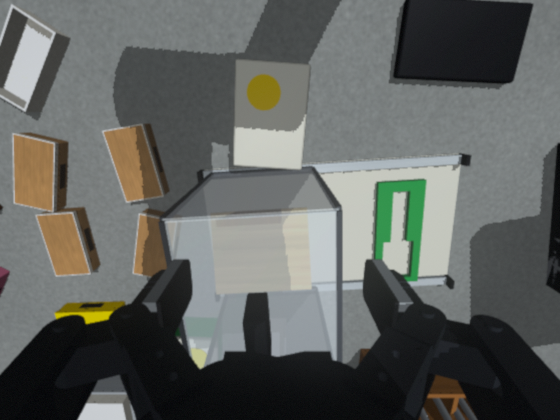

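The wrist view shows the hood shut over the shelf, the green rest at (400,230) with its wide end towards +x (image bottom), and the cartons at (40,172), (135,162), (67,243) and (150,245, partly hidden). I'll measure these.

```bash
cat > m1.py <<'E'
from h import *
import sys
k=sys.argv[1]
s=np.load(f"pics/wrist{k}.npz");p,K,T=s["p"],s["K"],s["T"];h=cv2.cvtColor(p,cv2.COLOR_RGB2HSV)
def cont(m,z,mode=cv2.RETR_EXTERNAL,amin=200):
    cs,hi=cv2.findContours(m.astype(np.uint8),mode,cv2.CHAIN_APPROX_NONE)
    return [(c[:,0],ray(c[:,0],K,T,z)[:,:2].astype(np.float32),hi[0][i][3]) for i,c in enumerate(cs) if len(c)>30 and cv2.contourArea(c)>amin]
g=(h[...,0]>50)&(h[...,0]<85)&(h[...,1]>120);g[:,:340]=0
for c,P,par in cont(g,14,cv2.RETR_CCOMP): print("green",par,np.round(c.mean(0)),cv2.minAreaRect(P))
b=(h[...,0]>4)&(h[...,0]<18)&(h[...,1]>100)&(h[...,2]>110);b[310:]=0;b[:,200:]=0
for c,P,par in cont(b,32): print("brown",np.round(c.mean(0)),cv2.minAreaRect(P))
E
python3 m1.py 1
python3 - <<'E'
from h import *
s=np.load("pics/wrist1.npz");p,d,K,T=[s[k] for k in("p","d","K","T")]
W=cloud(d,K,T)
for uv in((40,172),(135,162),(67,243),(146,245),(300,240),(400,190),(440,200),(150,120),(257,320),(240,130)): print(uv,p[uv[1],uv[0]],np.round(W[uv[1],uv[0]],1))
# shelf plane: pixels in hood roof region -> depth seen?
cv2.imwrite("pics/w1c.png",cv2.resize(p[130:380,150:480,::-1],None,fx=2.4,fy=2.4,interpolation=cv2.INTER_CUBIC))
E
```

```text
green -1 [401. 224.] ((558.477783203125, 287.24853515625), (181.81661987304688, 75.74979400634766), 3.8866426944732666)
brown [141. 245.] ((572.2677612304688, -137.1051483154297), (16.059738159179688, 104.13572692871094), 76.36849212646484)
brown [ 63. 244.] ((571.7431640625, -265.070068359375), (104.42643737792969, 54.24296569824219), 3.9958298206329346)
brown [ 33. 172.] ((453.7554626464844, -285.4726867675781), (55.179039001464844, 104.74867248535156), 76.23429870605469)
brown [127. 161.] ((439.7132263183594, -135.6427001953125), (104.725341796875, 46.611629486083984), 9.66909122467041)
(40, 172) [152 117  74] [ 451.  -274.7   31.7]
(135, 162) [160 123  80] [ 436.1 -129.8   29.4]
(67, 243) [162 125  81] [ 567.8 -257.9   32.6]
(146, 245) [95 75 53] [ 571.4 -129.9   32. ]
(300, 240) [193 191 177] [477.2 105.5 223.7]
(400, 190) [ 54 146  79] [483.  281.3  13.5]
(440, 200) [196 198 191] [502.6 354.1   3.2]
(150, 120) [73 76 75] [ 375.9 -111.5    0.4]
(257, 320) [36 36 38] [531.8  67.7 265.3]
(240, 130) [202 204 196] [387.3  34.6  66.7]
```

View pics/w1c.png

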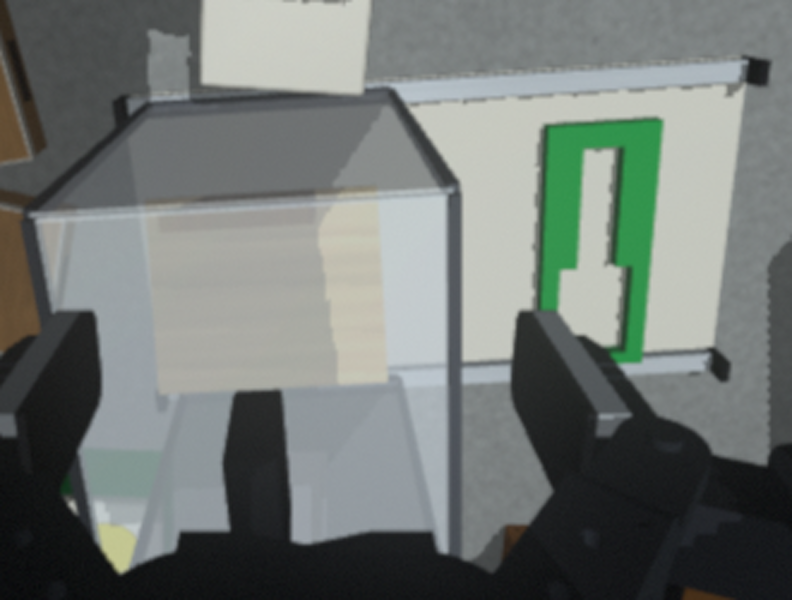

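```bash
python3 -m crank '[[0,0,0,0,0,-0.087,0],[0,0,0,0,0,-0.087,0]]' | tail -1
python3 -m crank '[[-0.3,-0.1,0,0,0,0,0],[-0.6,-0.2,0,0,0,0,0],[-0.9,-0.29,0,0,0,0,0],[-0.9,-0.29,0,0,0,0,0]]' | tail -1
python3 -m crank '[[-0.28,0,0,0,0,0,0],[-0.28,0,0,0,0,0,0],[-0.28,0,0.3,0,0,0,0],[-0.28,0,0.5,0,0,0,0],[-0.28,0,0.5,0,0,0,0]]'
python3 - <<'E'
from h import *
for n in("wrist","scene","side"):
    p,d,K,T=grab(n);np.savez(f"pics/{n}2.npz",p=p,d=d,K=K,T=T)
    W=cloud(d,K,T);h=cv2.cvtColor(p,cv2.COLOR_RGB2HSV)
    m=(W[...,2]>255)&(W[...,2]<275)&(abs(W[...,0]-564)<60)&(abs(W[...,1]-65)<30)&(p.max(2)<70)
    q=W[m];print(n,m.sum(),np.round(np.percentile(q,[3,50,97],axis=0),1) if m.sum() else 0)
E
```

```text
grip_force: 0.0
grip_force: 0.0
time_s: 3.7
eef_pos: [562.9, 63.4, 452.5]
ee_rot: [-0.002, -0.034, 0.999, 0.0]
force: [-0.1, -0.0, -0.1]
grip_width: 1.0
grip_force: 0.0
wrist 3287 [[531.6  57.1 261.5]
 [556.7  66.5 267.3]
 [588.1  75.9 268.5]]
scene 150 [[547.9  63.5 255.6]
 [572.   74.7 265.9]
 [591.5  81.4 269.2]]
side 119 [[535.   51.8 255.6]
 [561.7  58.3 265.4]
 [589.6  75.4 269.3]]
```

```bash
python3 -m crank '[[0,0,0.2,0,0,0,0],[0,0.03,0.4,0,0,0,0],[0,0.03,0.46,0,0,0,0],[0,0.03,0.46,0,0,0,0.4],[0,0.03,0.46,0,0,0,0.7],[0,0.03,0.46,0,0,0,0.9],[0,0.03,0.46,0,0,0,0.9],[0,0.03,0.46,0,0,0,0.9],[0,0.03,0.46,0,0,0,0.9]]' 40
python3 -m crank '[[0,0,0,0,0,0,0.9],[0,0,0,0,0,0,0.9],[0,0,0,0,0,0,0.9]]'
```

```text
time_s: 4.75
eef_pos: [563.4, 66.0, 409.5]
ee_rot: [0.001, -0.034, 0.999, -0.0]
force: [-1.2, 0.6, 5.4]
grip_width: 0.225
grip_force: 41.0
time_s: 5.05
eef_pos: [563.4, 66.0, 409.4]
ee_rot: [0.001, -0.034, 0.999, -0.0]
force: [-2.0, 0.7, 5.9]
grip_width: 0.233
grip_force: 41.1
```

```bash
python3 -m crank '[[0,0.2,0,0,0,0,0.9],[0,0.4,0,0,0,0,0.9],[0,0.6,0,0,0,0,0.9],[0,0.8,0,0,0,0,0.9],[0,1,0,0,0,0,0.9],[0,1,0,0,0,0,0.9]]' 
python3 -m crank '[[0,0.2,0,0,0,0,0.9],[0,0.4,0,0,0,0,0.9],[0,0.6,0,0,0,0,0.9],[0,0.8,0,0,0,0,0.9],[0,1,0,0,0,0,0.9],[0,1,0,0,0,0,0.9]]' 
python3 -m crank '[[0,0.1,0,0,0,0,0.9],[0,0.2,0,0,0,0,0.9],[0,0.28,0,0,0,0,0.9],[0,0.28,0,0,0,0,0.9],[0,0.28,0,0,0,0,0.9]]'
```

```text
time_s: 5.65
eef_pos: [556.6, 167.6, 409.4]
ee_rot: [0.001, -0.035, 0.999, 0.0]
force: [1.9, 1.6, 5.2]
grip_width: 0.231
grip_force: 27.1
time_s: 6.25
eef_pos: [549.9, 267.0, 409.5]
ee_rot: [0.002, -0.035, 0.999, 0.001]
force: [5.0, 1.3, 5.0]
grip_width: 0.23
grip_force: 41.5
time_s: 6.75
eef_pos: [549.0, 290.3, 409.4]
ee_rot: [0.001, -0.033, 0.999, -0.004]
force: [1.0, -25.7, 6.8]
grip_width: 0.232
grip_force: 42.6
```

```bash
python3 -m crank '[[0,0.03,0,0,0,0,0.9],[0,0.03,0,0,0,0,0.9],[0,0.03,0,0,0,0,0.9],[0,0.03,0,0,0,0,0.9]]'
python3 -m crank '[[0,-0.05,0,0,0,0,0.6],[0,-0.05,0,0,0,0,0.3],[0,-0.05,0,0,0,0,0],[0,-0.05,0,0,0,0,0],[0,-0.05,-0.4,0,0,0,0],[0,-0.05,-0.8,0,0,0,0],[0,-0.05,-1,0,0,0,0],[0,-0.05,-1,0,0,0,0],[0,-0.05,-1,0,0,0,0]]'
python3 -m crank '[[0,-0.3,0,0,0,0,0],[0,-0.6,0,0,0,0,0],[0,-1,0,0,0,0,0],[0,-1,0,0,0,0,0]]' | tail -1
python3 -m crank '[[0.3,-0.3,0,0,0,0,0],[0.5,-0.6,0,0,0,0,0],[0.5,-1,0,0,0,0,0],[0.5,-1,0,0,0,0,0],[0.5,-1,0,0,0,0,0],[0.5,-1,0,0,0,0,0]]'
python3 - <<'E'
from h import *
q=status.sense();print(q["eef_pos"],q["ee_rot"],q["time_s"])
for n in("scene","side","wrist"):
    p,d,K,T=grab(n);np.savez(f"pics/{n}3.npz",p=p,d=d,K=K,T=T)
    W=cloud(d,K,T)
    m=(W[...,2]>255)&(W[...,2]<275)&(abs(W[...,0]-550)<60)&(abs(W[...,1]-290)<40)&(p.max(2)<70)
    w=W[m];print(n,m.sum(),np.round(np.percentile(w,[3,50,97],axis=0),1) if m.sum() else 0)
cv2.imwrite("pics/w3.png",p[:,:,::-1])
E
```

```text
time_s: 7.15
eef_pos: [549.2, 291.3, 409.4]
ee_rot: [-0.0, -0.032, 0.999, -0.007]
force: [-1.1, -40.7, 9.5]
grip_width: 0.229
grip_force: 47.0
time_s: 8.05
eef_pos: [547.9, 291.9, 507.8]
ee_rot: [-0.001, -0.035, 0.999, -0.0]
force: [-0.1, -0.6, -0.9]
grip_width: 1.004
grip_force: 0.0
grip_force: 0.0
time_s: 9.05
eef_pos: [511.9, 89.4, 507.9]
ee_rot: [-0.001, -0.035, 0.999, 0.0]
force: [-0.1, -0.0, -0.3]
grip_width: 1.003
grip_force: 0.0
[511.91319764  89.43690585 507.94377957] [-6.82751677e-04 -3.47938797e-02  9.99394252e-01  2.21949425e-04] 9.05
scene 236 [[523.3 283.7 257.3]
 [551.3 294.4 266.7]
 [577.1 301.8 269.4]]
side 46 [[525.2 273.3 255.4]
 [561.2 280.5 264.2]
 [576.2 295.3 268.7]]
wrist 2367 [[517.3 276.7 256.1]
 [543.5 282.5 266.6]
 [574.  295.6 268.1]]
```

View pics/w3.png

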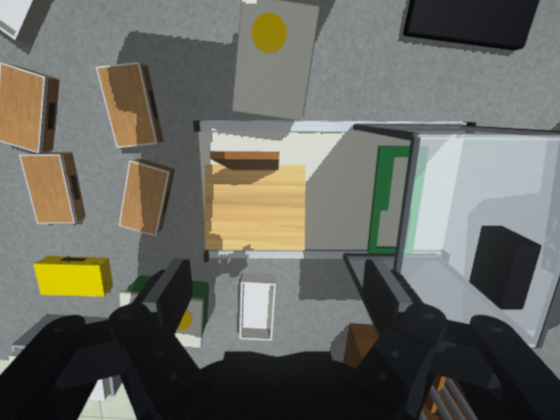

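The guard is now open: the hood is at (480,240), and the shelf is clear with its surface at (255,208) and the backstop at (245,160). All the cartons are visible. I'll measure the shelf plane, the backstop and the cartons.

```bash
cat > m3.py <<'E'
from h import *
s=np.load("pics/wrist3.npz");p,d,K,T=[s[k] for k in("p","d","K","T")];W=cloud(d,K,T);h=cv2.cvtColor(p,cv2.COLOR_RGB2HSV)
wood=(h[...,0]>8)&(h[...,0]<25)&(h[...,1]>60)&(d>0);wood[:,:195]=0;wood[:,315:]=0;wood[:140]=0;wood[255:]=0
sh=wood&(h[...,2]>180);q=W[sh];q=q[(q[:,2]>15)&(q[:,2]<110)]
A=np.c_[q[:,:2],np.ones(len(q))];c=np.linalg.lstsq(A,q[:,2],rcond=None)[0];r=q[:,2]-A@c
k=abs(r)<4;c=np.linalg.lstsq(A[k],q[k,2],rcond=None)[0];print("plane",c,"slope",np.arctan(np.hypot(c[0],c[1])),"dir deg",np.degrees(np.arctan2(c[1],c[0])),"rms",r[k].std(),len(q))
print("surf rect",cv2.minAreaRect(q[k,:2].astype(np.float32)),np.percentile(q[:,2],[1,99]))
bs=wood&(h[...,2]<170)&(np.arange(420)[:,None]<172);b=W[bs];print("backstop",len(b));print(np.round(np.percentile(b,[2,50,98],axis=0),1))
cs=cv2.findContours(bs.astype(np.uint8),cv2.RETR_EXTERNAL,cv2.CHAIN_APPROX_NONE)[0];cc=max(cs,key=len)[:,0];print(cc.min(0),cc.max(0))
print("bs pts rows"); 
for v in range(148,170,2): print(v,p[v,245],np.round(W[v,215],1),np.round(W[v,245],1),np.round(W[v,272],1))
m=(W[...,2]>25)&(W[...,2]<39)&(d>0);m[240:]=0;m[:,175:]=0
for c in cv2.findContours(m.astype(np.uint8),cv2.RETR_EXTERNAL,cv2.CHAIN_APPROX_NONE)[0]:
    if cv2.contourArea(c)>500: print("carton",c[:,0].mean(0),cv2.minAreaRect(ray(c[:,0],K,T,32)[:,:2].astype(np.float32)))
E
python3 m3.py
```

```text
plane [ 2.64589286e-01  1.55120627e-02 -9.58681502e+01] slope 0.25908647689107933 dir deg 3.3552361677614533 rms 0.8658747522060157 6596
surf rect ((569.7661743164062, 62.928009033203125), (123.82853698730469, 142.13436889648438), 3.3224732875823975) [40.00077016 71.99134594]
backstop 1282
[[472.8 -15.2  40. ]
 [486.7  50.8 150.9]
 [520.5  86.5 177.3]]
[210 151] [278 171]
bs pts rows
148 [215 216 206] [493.  -11.4   2.6] [489.6  36.2   3.7] [486.7  78.9   2.6]
150 [205 200 186] [496.  -11.2   3.5] [492.9  36.1   1.7] [489.9  79.1   2.5]
152 [157 114  74] [475.8  23.3 175.1] [473.6  53.7 176.1] [471.7  80.9 176.2]
154 [154 108  63] [477.6  23.6 176.6] [475.8  53.6 174.5] [473.7  81.1 175.6]
156 [154 109  64] [479.5  23.8 177.6] [477.7  53.8 175.4] [475.7  81.2 175.8]
158 [140  98  59] [481.6  23.6 176.7] [479.6  53.9 176. ] [477.6  81.3 176.7]
160 [72 56 40] [486.4  20.3 160.2] [484.   52.5 160.7] [481.9  81.3 161.5]
162 [68 54 39] [515.2 -11.1   3.3] [489.4  50.6 140.8] [486.9  81.3 143.1]
164 [69 55 40] [512.1  -3.9  39.1] [495.4  48.6 119.4] [493.   81.3 119.5]
166 [69 54 39] [514.7  -3.5  41.1] [502.7  45.9  91.8] [499.9  81.3  93.8]
168 [70 55 39] [517.5  -3.2  42.3] [510.8  43.1  61.8] [507.7  81.3  64.5]
carton [143.90243902 196.64878049] ((575.2975463867188, -116.31461334228516), (62.43470001220703, 112.15843200683594), 76.68789672851562)
carton [ 48.5462963  187.37037037] ((570.5035400390625, -261.88604736328125), (108.67645263671875, 65.25166320800781), 4.115724086761475)
carton [127.65020576 103.56790123] ((438.292724609375, -129.52340698242188), (110.3111801147461, 63.33235168457031), 9.837198257446289)
carton [ 22.23770492 106.14754098] ((453.36822509765625, -281.9182434082031), (65.15150451660156, 111.0250244140625), 76.05081939697266)
```

```bash
cat > plan.py <<'E'
# plan.py x y z yawdeg tilt : shift (units of 100 mm, current tool axes) and turn (units of 45 deg) to that TCP pose
# plan.py shelf xs ys zs : same, target in shelf coordinates
from h import *
from scipy.spatial.transform import Rotation as R
import sys
YAW=3.7;O=np.array([515.4,55.1,41.4])
def tool(yaw,tilt): return R.from_euler("z",yaw,degrees=True)*R.from_matrix(np.diag([-1,1,-1]))*R.from_euler("y",-tilt)
q=status.sense();r=R.from_quat(q["ee_rot"],scalar_first=True)
a=sys.argv[1:]
if a[0]=="shelf": 
    RS=R.from_euler("z",YAW,degrees=True)*R.from_euler("y",-.26);P=O+RS.apply(np.array(a[1:4],float));t=tool(YAW,.26)
else: P=np.array(a[:3],float);t=tool(float(a[3]),float(a[4]) if len(a)>4 else 0)
print("target",np.round(P,1),"shift",np.round(r.inv().apply(P-q["eef_pos"])/100,3),"turn",np.round((r.inv()*t).as_rotvec(degrees=True)/45,3))
E
python3 plan.py 585.2 -119.3 300 -13.3; python3 - <<'E'
from h import *
s=np.load("pics/wrist3.npz");p,d,K,T=[s[k] for k in("p","d","K","T")]
# track angle: top edge of upper track & bottom edge of lower track, by brightness gradient per column
g=cv2.cvtColor(p,cv2.COLOR_RGB2GRAY).astype(float);gy=np.diff(cv2.GaussianBlur(g,(3,3),0),axis=0)
for lo,hi,cols,sg in((115,130,range(205,350,3),1),(250,266,range(215,335,3),-1)):
    pts=np.array([(c,lo+np.argmax(sg*gy[lo:hi,c])+.5) for c in cols]);P=ray(pts,K,T,12)
    for _ in range(3):
        f=np.polyfit(P[:,1],P[:,0],1);e=abs(P[:,0]-np.polyval(f,P[:,1]));P=P[e<max(2,1.5*e.std())]
    print("track yaw",-np.degrees(np.arctan(f[0])),len(P),"x at y=60",np.polyval(f,60))
E
```

```text
target [ 585.2 -119.3  300. ] shift [-0.587 -2.134  2.082] turn [ 0.    -0.001  0.385]
track yaw 3.532372597117182 47 x at y=60 445.33182450464216
track yaw 2.6640071332941875 24 x at y=60 675.678658927083
```

```bash
sed -i 's/YAW=3.7/YAW=3.6/' plan.py
python3 -m crank '[[-0.2,-0.35,0,0,0,0.15,0],[-0.4,-0.7,0.1,0,0,0.3,0],[-0.587,-1,0.2,0,0,0.385,0],[-0.587,-1,0.2,0,0,0.385,0]]' | tail -1
python3 plan.py 585.2 -119.3 300 -13.3
```

```text
grip_force: 0.0
target [ 585.2 -119.3  300. ] shift [-0.326 -1.048  1.858] turn [-0.001 -0.005 -0.008]
```

```bash

python3 -m crank '[[-0.15,-0.4,0.2,0,0,0,0],[-0.32,-0.8,0.5,0,0,0,0],[-0.32,-1,0.9,0,0,0,0],[-0.32,-1,1,0,0,0,0],[-0.32,-1,1,0,0,0,0],[-0.32,-1,1,0,0,0,0]]' | tail -1
python3 plan.py 585.2 -119.3 172 -13.3
python3 - <<'E'
from h import *
p,d,K,T=grab("wrist");np.savez("pics/wrist4.npz",p=p,d=d,K=K,T=T);cv2.imwrite("pics/w4.png",p[:,:,::-1])
W=cloud(d,K,T)
m=(W[...,2]>26)&(W[...,2]<39)&(d>0)&(abs(W[...,0]-576)<85)&(abs(W[...,1]+117)<60)
for c in cv2.findContours(m.astype(np.uint8),cv2.RETR_EXTERNAL,cv2.CHAIN_APPROX_NONE)[0]:
    if cv2.contourArea(c)>500: print("carton",c[:,0].min(0),c[:,0].max(0),cv2.minAreaRect(ray(c[:,0],K,T,32)[:,:2].astype(np.float32)))
E
```

```text
grip_force: 0.0
target [ 585.2 -119.3  172. ] shift [-0.011 -0.087  2.187] turn [-0.     0.004  0.   ]
carton [242 128] [297 223] ((576.623046875, -117.60671997070312), (60.34295654296875, 108.91356658935547), 76.67159271240234)
```

View pics/w4.png

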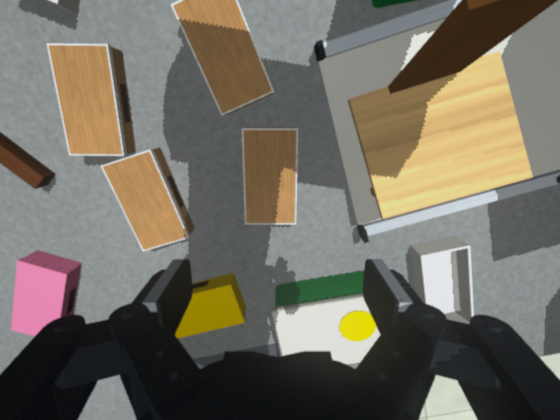

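The wrist view shows carton A at pixel (270,176), square to the tool and confirmed at (577,-118). The shelf and backstop are at upper right. Descending to grasp it.

```bash

python3 -m crank '[[-0.02,-0.09,0.4,0,0,0,0],[-0.02,-0.09,0.8,0,0,0,0],[-0.02,-0.09,1,0,0,0,0],[-0.02,-0.09,1,0,0,0,0]]' | tail -1
python3 -m crank '[[0,0,0.4,0,0,0,0],[0,0,0.8,0,0,0,0],[0,0,1,0,0,0,0],[0,0,1,0,0,0,0]]' | tail -1
python3 -m crank '[[0,0,0.1,0,0,0,0],[0,0,0.18,0,0,0,0],[0,0,0.18,0,0,0,0],[0,0,0.18,0,0,0,0.1],[0,0,0.18,0,0,0,0.3],[0,0,0.18,0,0,0,0.5],[0,0,0.18,0,0,0,0.5],[0,0,0.18,0,0,0,0.5],[0,0,0.18,0,0,0,0.5]]' 50; python3 plan.py 586 -120 172 -13.3
```

```text
grip_force: 0.0
grip_force: 0.0
time_s: 11.95
eef_pos: [585.3, -121.3, 171.5]
ee_rot: [0.001, 0.117, 0.993, -0.0]
force: [-0.6, 0.9, 6.2]
grip_width: 0.691
grip_force: 55.2
target [ 586. -120.  172.] shift [-0.004  0.014 -0.005] turn [-0.     0.002 -0.002]
```

```bash

python3 -m crank '[[0,0,-0.3,0,0,0,0.6],[0,0,-0.6,0,0,0,0.6],[0,0,-1,0,0,0,0.6],[0,0,-1,0,0,0,0.6]]'
python3 plan.py shelf 95 0 230
```

```text
time_s: 12.35
eef_pos: [585.8, -121.4, 275.8]
ee_rot: [0.004, 0.117, 0.993, -0.001]
force: [0.8, -0.3, -1.3]
grip_width: 0.693
grip_force: 55.0
target [548.   57.2 288.1] shift [ 0.78   1.649 -0.132] turn [-0.053 -0.318 -0.375]
```

```bash

python3 -m crank '[[0.1,0.3,-0.1,0,-0.08,-0.1,0.6],[0.2,0.5,-0.13,-0.02,-0.16,-0.2,0.6],[0.3,0.7,-0.13,-0.04,-0.24,-0.3,0.6],[0.4,0.9,-0.13,-0.053,-0.318,-0.375,0.6],[0.4,0.9,-0.13,-0.053,-0.318,-0.375,0.6]]' | tail -2
python3 plan.py shelf 95 0 230
```

```text
grip_width: 0.695
grip_force: 54.9
target [548.   57.2 288.1] shift [ 0.112  0.804 -0.079] turn [ 0.007 -0.011  0.002]
```

```bash

python3 -m crank '[[0.05,0.3,-0.08,0,-0.005,0,0.6],[0.1,0.6,-0.08,0,-0.01,0,0.6],[0.11,0.8,-0.08,0,-0.01,0,0.6],[0.11,0.8,-0.08,0,-0.01,0,0.6],[0.11,0.8,-0.08,0,-0.01,0,0.6]]' 
python3 plan.py shelf 80 0 185
python3 - <<'E'
from h import *
p,d,K,T=grab("wrist");np.savez("pics/wrist5.npz",p=p,d=d,K=K,T=T);cv2.imwrite("pics/w5.png",p[:,:,::-1])
p,d,K,T=grab("side");np.savez("pics/side5.npz",p=p,d=d,K=K,T=T)
E
```

```text
time_s: 13.35
eef_pos: [549.5, 54.2, 288.6]
ee_rot: [0.129, -0.031, 0.991, 0.006]
force: [-0.3, -0.2, -1.7]
grip_width: 0.693
grip_force: 54.9
target [545.1  57.  240.7] shift [0.163 0.029 0.452] turn [ 0.005 -0.001 -0.002]
```

View pics/w5.png

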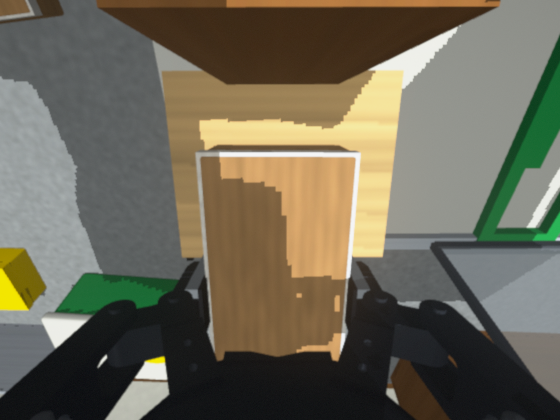

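The carton is held square over the shelf. The backstop foot is at u 228–338, v 82, and the carton's lower end at u 198–360, so it is centred within about 3 mm, which matches the planned shift. Lowering it.

```bash

python3 -m crank '[[0.05,0.03,0.15,0,0,0,0.6],[0.1,0.03,0.3,0,0,0,0.6],[0.16,0.03,0.45,0,0,0,0.6],[0.16,0.03,0.45,0,0,0,0.6],[0.16,0.03,0.45,0,0,0,0.6]]' 
python3 -m crank '[[0,0,0.03,0,0,0,0.6],[0,0,0.06,0,0,0,0.6],[0,0,0.09,0,0,0,0.6],[0,0,0.09,0,0,0,0.6],[0,0,0.09,0,0,0,0.6]]'
python3 -m crank '[[0.03,0,0,0,0,0,0.6],[0.06,0,0,0,0,0,0.6],[0.09,0,0,0,0,0,0.6],[0.12,0,0,0,0,0,0.6],[0.12,0,0,0,0,0,0.6]]'
python3 plan.py shelf 64.3 0 172
```

```text
time_s: 13.95
eef_pos: [545.6, 57.0, 241.7]
ee_rot: [0.13, -0.03, 0.991, 0.006]
force: [-0.6, -0.6, -1.6]
grip_width: 0.697
grip_force: 54.9
time_s: 14.45
eef_pos: [547.6, 57.8, 232.8]
ee_rot: [0.13, -0.031, 0.991, 0.006]
force: [-0.1, 0.2, -0.8]
grip_width: 0.69
grip_force: 54.9
time_s: 14.95
eef_pos: [535.6, 57.1, 229.6]
ee_rot: [0.129, -0.031, 0.991, 0.006]
force: [-0.2, -0.0, -0.7]
grip_width: 0.696
grip_force: 54.9
target [533.3  56.2 224.1] shift [ 0.037 -0.008  0.046] turn [ 0.005 -0.    -0.001]
```

```bash

python3 -m crank '[[0.02,-0.01,0.01,0,0,0,0.6],[0.04,-0.01,0.02,0,0,0,0.6],[0.05,-0.01,0.02,0,0,0,0.6],[0.05,-0.01,0.02,0,0,0,0.6]]' 
python3 -m crank '[[0.01,0,0.02,0,0,0,0.6],[0.02,0,0.03,0,0,0,0.6],[0.02,0,0.03,0,0,0,0.6],[0.02,0,0.03,0,0,0,0.6]]'
python3 plan.py shelf 64.3 0 172
```

```text
time_s: 15.35
eef_pos: [532.5, 55.8, 227.1]
ee_rot: [0.132, -0.031, 0.991, 0.006]
force: [6.5, 1.0, -2.0]
grip_width: 0.694
grip_force: 54.7
time_s: 15.75
eef_pos: [532.3, 55.6, 225.0]
ee_rot: [0.134, -0.031, 0.99, 0.005]
force: [10.8, 0.5, 4.5]
grip_width: 0.69
grip_force: 55.4
target [533.3  56.2 224.1] shift [-0.008  0.005  0.011] turn [ 0.003  0.012 -0.001]
```

```bash

python3 -m crank '[[0,0,0,0,0,0,0.3],[0,0,0,0,0,0,0.1],[0,0,0,0,0,0,0],[0,0,0,0,0,0,0],[0,0,-0.2,0,0,0,0],[0,0,-0.5,0,0,0,0],[0,0,-1,0,0,0,0],[0,0,-1,0,0,0,0],[0,0,-1,0,0,0,0]]' 
python3 -m crank '[[-0.3,0,-0.3,0,0.1,0,0],[-0.3,0,-0.7,0,0.2,0,0],[-0.3,0,-1,0,0.33,0,0],[-0.3,0,-1,0,0.33,0,0],[-0.3,0,-1,0,0.33,0,0]]' 
cat > look.py <<'E'
# wrist picture: cartons on table (z~32) and stack top
from h import *
import sys
p,d,K,T=grab("wrist");np.savez(f"pics/wrist{sys.argv[1]}.npz",p=p,d=d,K=K,T=T);cv2.imwrite(f"pics/w{sys.argv[1]}.png",p[:,:,::-1]);print(status.sense()["eef_pos"],status.sense()["time_s"])
W=cloud(d,K,T);h=cv2.cvtColor(p,cv2.COLOR_RGB2HSV);O=np.array([515.4,55.1,41.4])
m=(W[...,2]>26)&(W[...,2]<39)&(d>0)&(W[...,1]<-60)&(W[...,1]>-400);m[300:]=0
for c in cv2.findContours(m.astype(np.uint8),cv2.RETR_EXTERNAL,cv2.CHAIN_APPROX_NONE)[0]:
    c=c[:,0]
    if cv2.contourArea(c)>400:
        a=h[int(c[:,1].mean()),int(c[:,0].mean())];r=cv2.minAreaRect(ray(c,K,T,32)[:,:2].astype(np.float32));(x,y),(w,l),g=r
        if w>l: w,l=l,w
        else: g-=90
        print("carton" if 4<a[0]<19 else "other",a,"edge" if c.min()<=1 else "","c",np.round((x,y),1),"size",np.round((l,w),1),"yaw",round(g,1))
from scipy.spatial.transform import Rotation as R
RS=(R.from_euler("z",3.6,degrees=True)*R.from_euler("y",-.26)).as_matrix();S=(W-O)@RS
for n in range(1,5):
    m=(abs(S[...,2]-32*n)<7)&(abs(S[...,0]-60)<80)&(abs(S[...,1])<60)&(d>0)
    if m.sum()>600: 
        q=S[m];print("stack",n,m.sum(),"z",np.round(np.percentile(q[:,2],[5,50,95]),1),"rect",cv2.minAreaRect(q[:,:2].astype(np.float32)),"z at ends",np.round([np.median(q[q[:,0]<20,2]),np.median(q[q[:,0]>80,2])],1))
E
python3 look.py 6
```

```text
time_s: 16.65
eef_pos: [504.7, 53.8, 320.2]
ee_rot: [0.13, -0.031, 0.991, 0.006]
force: [-0.6, 0.2, -0.5]
grip_width: 0.999
grip_force: 0.0
time_s: 17.15
eef_pos: [508.5, 53.5, 422.5]
ee_rot: [-0.0, -0.031, 1.0, 0.002]
force: [0.9, 0.3, -0.2]
grip_width: 0.999
grip_force: 0.0
[508.43188418  53.5091322  421.9906359 ] 17.2
carton [ 16 127 186] edge c [ 570.5 -261.6] size [110.5  65.5] yaw 3.7
carton [ 16 130 179] edge c [ 458.8 -260. ] size [111.1  23.7] yaw -12.0
carton [ 16 124 105]  c [ 438.5 -129.7] size [110.2  62.9] yaw 9.7
stack 1 5368 z [30.6 31.8 33.1] rect ((55.58027267456055, 1.2068290710449219), (110.63324737548828, 69.15755462646484), 0.04752250760793686) z at ends [31.8 31.8]
```

```bash
python3 plan.py 448.3 -128.3 260 9.7
```

```text
target [ 448.3 -128.3  260. ] shift [ 0.712 -1.785  1.612] turn [ 0.006 -0.001 -0.136]
```

```bash

python3 -m crank '[[0.15,-0.35,0,0,0,-0.07,0],[0.3,-0.7,0.2,0,0,-0.136,0],[0.4,-1,0.6,0,0,-0.136,0],[0.4,-1,0.6,0,0,-0.136,0],[0.4,-1,0.6,0,0,-0.136,0]]' | tail -1
python3 plan.py 448.3 -128.3 260 9.7
```

```text
grip_force: 0.0
target [ 448.3 -128.3  260. ] shift [ 0.392 -0.746  1.018] turn [ 0.007 -0.001 -0.001]
```

```bash

python3 -m crank '[[0.15,-0.35,0.1,0,0,0,0],[0.3,-0.65,0.3,0,0,0,0],[0.39,-0.74,0.7,0,0,0,0],[0.39,-0.74,1,0,0,0,0],[0.39,-0.74,1,0,0,0,0],[0.39,-0.74,1,0,0,0,0]]' | tail -1
python3 look.py 7; python3 plan.py 448.3 -128.3 172 9.7
```

```text
grip_force: 0.0
[ 449.63661422 -127.20697291  264.89875956] 18.35
carton [ 16 124 119]  c [ 438.9 -131.3] size [109.5  60.2] yaw 9.7
carton [ 17 129 204] edge c [ 466.9 -282.5] size [149.7  91.4] yaw 2.5
other [105   4 243] edge c [ 348.6 -277.1] size [62.2 30.7] yaw -80.2
target [ 448.3 -128.3  172. ] shift [ 0.018 -0.011  0.929] turn [0.003 0.005 0.002]
```

```bash

python3 -m crank '[[0.01,-0.025,0.3,0,0,0,0],[0.01,-0.025,0.6,0,0,0,0],[0.01,-0.025,0.85,0,0,0,0],[0.01,-0.025,0.93,0,0,0,0],[0.01,-0.025,0.93,0,0,0,0],[0.01,-0.025,0.93,0,0,0,0.1],[0.01,-0.025,0.93,0,0,0,0.3],[0.01,-0.025,0.93,0,0,0,0.5],[0.01,-0.025,0.93,0,0,0,0.5],[0.01,-0.025,0.93,0,0,0,0.5],[0.01,-0.025,0.93,0,0,0,0.5]]' 50
python3 -m crank '[[0,0,-0.3,0,0,0,0.6],[0,0,-0.6,0,0,0,0.6],[0,0,-1,0,0,0,0.6],[0,0,-1,0,0,0,0.6],[0,0,-1,0,0,0,0.6]]'
python3 plan.py shelf 85 0 240
```

```text
time_s: 19.45
eef_pos: [448.7, -130.0, 171.7]
ee_rot: [0.002, -0.085, 0.996, 0.001]
force: [-0.9, 1.0, 8.2]
grip_width: 0.693
grip_force: 54.0
time_s: 19.95
eef_pos: [448.0, -130.2, 270.9]
ee_rot: [0.001, -0.085, 0.996, 0.002]
force: [0.2, -0.7, -2.4]
grip_width: 0.697
grip_force: 55.3
target [535.8  56.4 295.2] shift [-1.181  1.692 -0.235] turn [ 0.022 -0.327  0.135]
```

```bash

python3 -m crank '[[-0.3,0.1,-0.1,0,-0.1,0.04,0.6],[-0.6,0.3,-0.2,0.01,-0.2,0.09,0.6],[-0.95,0.6,-0.24,0.02,-0.327,0.135,0.6],[-0.95,0.6,-0.24,0.022,-0.327,0.135,0.6],[-0.95,0.6,-0.24,0.022,-0.327,0.135,0.6]]' | tail -2
python3 plan.py shelf 85 0 240
```

```text
grip_width: 0.696
grip_force: 55.2
target [535.8  56.4 295.2] shift [-0.116  1.103  0.01 ] turn [ 0.003 -0.007  0.001]
```

```bash

python3 -m crank '[[-0.1,0.3,0,0,0,0,0.6],[-0.12,0.6,0,0,0,0,0.6],[-0.12,1,0,0,0,0,0.6],[-0.12,1,0,0,0,0,0.6],[-0.12,1,0,0,0,0,0.6]]' | tail -2
python3 plan.py shelf 74 0.5 212
```

```text
grip_width: 0.694
grip_force: 55.2
target [532.3  56.7 265.3] shift [0.114 0.118 0.297] turn [ 0.001 -0.005  0.   ]
```

```bash

python3 -m crank '[[0.05,0.06,0.15,0,0,0,0.6],[0.1,0.118,0.25,0,-0.005,0,0.6],[0.114,0.118,0.3,0,-0.005,0,0.6],[0.114,0.118,0.3,0,-0.005,0,0.6],[0.114,0.118,0.3,0,-0.005,0,0.6]]' 
python3 plan.py shelf 64.9 0.5 204
```

```text
time_s: 21.45
eef_pos: [533.2, 56.0, 266.1]
ee_rot: [0.131, -0.03, 0.991, 0.004]
force: [-0.3, 0.7, -1.9]
grip_width: 0.695
grip_force: 55.3
target [525.6  56.2 255.2] shift [0.101 0.007 0.086] turn [ 0.     0.003 -0.002]
```

```bash

python3 -m crank '[[0.03,0.007,0.02,0,0,0,0.6],[0.06,0.007,0.05,0,0,0,0.6],[0.09,0.007,0.05,0,0,0,0.6],[0.12,0.007,0.05,0,0,0,0.6],[0.12,0.007,0.05,0,0,0,0.6]]' 
python3 -m crank '[[0.01,0,0.02,0,0,0,0.6],[0.01,0,0.04,0,0,0,0.6],[0.01,0,0.05,0,0,0,0.6],[0.01,0,0.05,0,0,0,0.6]]' 
python3 plan.py shelf 64.9 0.5 204
```

```text
time_s: 21.95
eef_pos: [523.8, 57.0, 259.2]
ee_rot: [0.135, -0.031, 0.99, 0.004]
force: [12.3, 2.6, -2.9]
grip_width: 0.696
grip_force: 56.3
time_s: 22.35
eef_pos: [524.5, 56.8, 255.1]
ee_rot: [0.135, -0.031, 0.99, 0.004]
force: [10.7, 0.5, 5.5]
grip_width: 0.692
grip_force: 57.3
target [525.6  56.2 255.2] shift [-0.01  -0.006  0.001] turn [-0.002  0.015  0.   ]
```

```bash

python3 -m crank '[[0,0,0,0,0,0,0.3],[0,0,0,0,0,0,0.1],[0,0,0,0,0,0,0],[0,0,0,0,0,0,0],[0,0,-0.2,0,0,0,0],[0,0,-0.5,0,0,0,0],[0,0,-1,0,0,0,0],[0,0,-1,0,0,0,0],[0,0,-1,0,0,0,0]]' |tail -1
python3 -m crank '[[-0.3,-0.2,-0.3,0,0.1,0,0],[-0.3,-0.4,-0.7,0,0.2,0,0],[-0.3,-0.5,-0.8,0,0.33,0,0],[-0.3,-0.5,-0.8,0,0.33,0,0],[-0.3,-0.5,-0.8,0,0.33,0,0]]' | tail -1
python3 look.py 8;python3 plan.py 580.5 -261 262 3.7
```

```text
grip_force: 0.0
grip_force: 0.0
[508.53124877   6.30828886 432.400486  ] 23.8
other [ 27 255 206]  c [ 700.8 -252.4] size [113.3  10.1] yaw -86.5
carton [ 16 128 182]  c [ 570.7 -262.2] size [110.9  64.4] yaw 4.1
carton [ 16 128 175]  c [ 453.5 -282.5] size [110.8  64.9] yaw -13.8
stack 2 6082 z [62.6 63.8 64.9] rect ((51.816017150878906, -1.4316825866699219), (117.8580093383789, 64.49058532714844), 0.655095636844635) z at ends [63.8 63.7]
target [ 580.5 -261.   262. ] shift [-0.547 -2.716  1.7  ] turn [ 0.002  0.003 -0.002]
```

```bash

python3 -m crank '[[-0.2,-0.35,0,0,0,0,0],[-0.4,-0.7,0.1,0,0,0,0],[-0.55,-1,0.2,0,0,0,0],[-0.55,-1,0.2,0,0,0,0]]' | tail -1
python3 -m crank '[[0,-0.35,0.2,0,0,0,0],[0,-0.7,0.5,0,0,0,0],[0,-1,0.8,0,0,0,0],[0,-1,0.8,0,0,0,0]]' | tail -1
python3 plan.py 581 -261.5 262 4
```

```text
grip_force: 0.0
grip_force: 0.0
target [ 581.  -261.5  262. ] shift [-0.017 -0.702  0.666] turn [ 0.006 -0.004 -0.013]
```

```bash

python3 -m crank '[[0,-0.35,0.2,0,0,0,0],[0,-0.7,0.4,0,0,-0.01,0],[0,-0.7,0.66,0,0,-0.01,0],[0,-0.7,0.66,0,0,-0.01,0],[0,-0.7,0.66,0,0,-0.01,0]]' | tail -1
python3 look.py 9; python3 plan.py 581 -261.5 172 4
```

```text
grip_force: 0.0
[ 581.16395262 -258.70265951  269.94385605] 25.15
carton [ 16 122 123]  c [ 571.5 -264.6] size [109.7  60.2] yaw 4.1
carton [ 17 128 213] edge c [ 469.5 -288.8] size [78.3 60.3] yaw -13.8
target [ 581.  -261.5  172. ] shift [ 0.008 -0.027  0.979] turn [-0.     0.006  0.003]
```

```bash

python3 -m crank '[[0,-0.05,0.3,0,0,0,0],[0,-0.05,0.6,0,0,0,0],[0,-0.05,0.85,0,0,0,0],[0,-0.05,0.97,0,0,0,0],[0,-0.05,0.97,0,0,0,0],[0,-0.05,0.97,0,0,0,0.1],[0,-0.05,0.97,0,0,0,0.3],[0,-0.05,0.97,0,0,0,0.5],[0,-0.05,0.97,0,0,0,0.5],[0,-0.05,0.97,0,0,0,0.5],[0,-0.05,0.97,0,0,0,0.5]]' 50
python3 -m crank '[[0,0,-0.3,0,0,0,0.6],[0,0,-0.6,0,0,0,0.6],[0,0,-1,0,0,0,0.6],[0,0,-1,0,0,0,0.6],[0,0,-1,0,0,0,0.6]]'
python3 plan.py shelf 85 0 265
```

```text
time_s: 26.25
eef_pos: [581.7, -265.1, 173.3]
ee_rot: [0.003, -0.035, 0.999, -0.0]
force: [0.3, 1.0, 6.8]
grip_width: 0.694
grip_force: 55.4
time_s: 26.75
eef_pos: [580.9, -264.9, 272.2]
ee_rot: [0.002, -0.035, 0.999, -0.0]
force: [-1.1, 0.5, -2.3]
grip_width: 0.693
grip_force: 55.3
target [529.4  56.  319.3] shift [ 0.286  3.237 -0.474] turn [ 0.001 -0.326  0.01 ]
```

```bash

python3 -m crank '[[0.05,0.25,-0.15,0,-0.1,0,0.6],[0.1,0.5,-0.3,0,-0.2,0,0.6],[0.1,0.8,-0.47,0,-0.326,0.01,0.6],[0.1,1,-0.47,0,-0.326,0.01,0.6],[0.1,1,-0.47,0,-0.326,0.01,0.6]]' | tail -2
python3 -m crank '[[0.05,0.3,0,0,0,0,0.6],[0.1,0.6,0,0,0,0,0.6],[0.1,1,0,0,0,0,0.6],[0.1,1,0,0,0,0,0.6],[0.1,1,0,0,0,0,0.6]]' | tail -2
python3 plan.py shelf 85 0 260
```

```text
grip_width: 0.691
grip_force: 55.2
grip_width: 0.698
grip_force: 55.3
target [530.7  56.1 314.5] shift [ 0.094  1.238 -0.017] turn [ 0.003 -0.004  0.   ]
```

```bash

python3 -m crank '[[0.05,0.3,0,0,0,0,0.6],[0.09,0.6,-0.02,0,0,0,0.6],[0.09,1,-0.02,0,0,0,0.6],[0.09,1,-0.02,0,0,0,0.6],[0.09,1,-0.02,0,0,0,0.6]]' | tail -2
python3 plan.py shelf 74 0.5 245
```

```text
grip_width: 0.692
grip_force: 55.4
target [523.9  56.1 297.2] shift [0.118 0.248 0.156] turn [ 0.002 -0.002 -0.001]
```

```bash

python3 -m crank '[[0.05,0.12,0.05,0,0,0,0.6],[0.1,0.24,0.1,0,0,0,0.6],[0.118,0.248,0.15,0,0,0,0.6],[0.118,0.248,0.156,0,0,0,0.6],[0.118,0.248,0.156,0,0,0,0.6]]' 
python3 plan.py shelf 65.2 0.5 237.3
```

```text
time_s: 28.75
eef_pos: [523.7, 56.5, 297.6]
ee_rot: [0.129, -0.031, 0.991, 0.005]
force: [-0.7, 0.5, -2.3]
grip_width: 0.696
grip_force: 55.4
target [517.4  55.7 287.5] shift [ 0.087 -0.004  0.081] turn [ 0.002 -0.002 -0.001]
```

```bash

python3 -m crank '[[0.03,0,0.02,0,0,0,0.6],[0.06,0,0.05,0,0,0,0.6],[0.09,0,0.05,0,0,0,0.6],[0.105,0,0.05,0,0,0,0.6],[0.105,0,0.05,0,0,0,0.6]]' 
python3 -m crank '[[0.01,0,0.02,0,0,0,0.6],[0.01,0,0.035,0,0,0,0.6],[0.01,0,0.045,0,0,0,0.6],[0.01,0,0.045,0,0,0,0.6]]' 
python3 plan.py shelf 65.2 0.5 237.3
```

```text
time_s: 29.25
eef_pos: [516.0, 56.1, 291.5]
ee_rot: [0.134, -0.031, 0.991, 0.005]
force: [14.0, 3.2, -3.5]
grip_width: 0.695
grip_force: 56.1
time_s: 29.65
eef_pos: [516.6, 56.0, 288.1]
ee_rot: [0.135, -0.031, 0.99, 0.004]
force: [11.5, 1.6, 6.1]
grip_width: 0.695
grip_force: 57.3
target [517.4  55.7 287.5] shift [-0.006 -0.003  0.008] turn [-0.     0.013 -0.   ]
```

```bash

python3 -m crank '[[0,0,0,0,0,0,0.3],[0,0,0,0,0,0,0.1],[0,0,0,0,0,0,0],[0,0,0,0,0,0,0],[0,0,-0.2,0,0,0,0],[0,0,-0.5,0,0,0,0],[0,0,-1,0,0,0,0],[0,0,-1,0,0,0,0],[0,0,-1,0,0,0,0]]' |tail -1
python3 -m crank '[[-0.3,-0.2,-0.3,0,0.1,0,0],[-0.3,-0.4,-0.6,0,0.2,0,0],[-0.3,-0.6,-0.6,0,0.33,0,0],[-0.3,-0.6,-0.6,0,0.33,0,0],[-0.3,-0.6,-0.6,0,0.33,0,0]]' | tail -1
python3 look.py 10;python3 plan.py 463.5 -285 266 -13.8
```

```text
grip_force: 0.0
grip_force: 0.0
[506.79345375  -4.21706162 446.42249228] 31.1
other [ 29 255 226]  c [ 703.2 -253.8] size [110.2  15.6] yaw -86.6
carton [ 16 128 178]  c [ 453.5 -282.9] size [110.7  64.2] yaw -13.9
stack 3 6748 z [94.6 95.8 97. ] rect ((53.20173645019531, -3.1257896423339844), (69.75634765625, 116.61367797851562), 86.36553955078125) z at ends [95.8 95.7]
target [ 463.5 -285.   266. ] shift [ 0.607 -2.78   1.797] turn [ 0.003 -0.002  0.387]
```

```bash

python3 -m crank '[[0.2,-0.35,0,0,0,0.12,0],[0.4,-0.7,0.1,0,0,0.25,0],[0.6,-1,0.2,0,0,0.387,0],[0.6,-1,0.2,0,0,0.387,0],[0.6,-1,0.2,0,0,0.387,0]]' | tail -1
python3 plan.py 463.2 -286.4 266 -13.9
```

```text
grip_force: 0.0
target [ 463.2 -286.4  266. ] shift [-0.526 -1.713  1.608] turn [ 0.003 -0.001  0.002]
```

```bash

python3 -m crank '[[-0.2,-0.35,0.2,0,0,0,0],[-0.4,-0.7,0.4,0,0,0,0],[-0.52,-1,0.8,0,0,0,0],[-0.52,-1,0.8,0,0,0,0]]' | tail -1
python3 -m crank '[[0,-0.3,0.3,0,0,0,0],[0,-0.6,0.6,0,0,0,0],[0,-0.7,0.8,0,0,0,0],[0,-0.7,0.8,0,0,0,0],[0,-0.7,0.8,0,0,0,0]]' | tail -1
python3 look.py 11; python3 plan.py 463.2 -286.4 172 -13.9
```

```text
grip_force: 0.0
grip_force: 0.0
[ 463.83113013 -284.18851541  268.97524998] 32.55
carton [ 16 122 115]  c [ 453.5 -284.9] size [109.5  60.2] yaw -13.8
other [102   5 240] edge c [ 329.  -288.2] size [59.9 46. ] yaw 56.8
other [104 146  47] edge c [ 316.7 -381.6] size [49.2 15.5] yaw -42.7
target [ 463.2 -286.4  172. ] shift [ 0.002 -0.024  0.97 ] turn [0.001 0.002 0.004]
```

```bash

python3 -m crank '[[0,-0.033,0.3,0,0,0,0],[0,-0.033,0.6,0,0,0,0],[0,-0.033,0.85,0,0,0,0],[0,-0.033,0.97,0,0,0,0],[0,-0.033,0.97,0,0,0,0],[0,-0.033,0.97,0,0,0,0.1],[0,-0.033,0.97,0,0,0,0.3],[0,-0.033,0.97,0,0,0,0.5],[0,-0.033,0.97,0,0,0,0.5],[0,-0.033,0.97,0,0,0,0.5],[0,-0.033,0.97,0,0,0,0.5]]' 50
python3 -m crank '[[0,0,-0.3,0,0,0,0.6],[0,0,-0.6,0,0,0,0.6],[0,0,-1,0,0,0,0.6],[0,0,-1,0,0,0,0.6],[0,0,-1,0,0,0,0.6]]'
python3 -m crank '[[-0.3,0.1,-0.2,0,0,-0.1,0.6],[-0.6,0.3,-0.4,0,0,-0.2,0.6],[-0.8,0.6,-0.6,0,0,-0.3,0.6],[-0.8,0.8,-0.7,0,0,-0.387,0.6],[-0.8,0.8,-0.7,0,0,-0.387,0.6]]' 
python3 plan.py shelf 85 0 297
```

```text
time_s: 33.65
eef_pos: [462.5, -288.7, 172.0]
ee_rot: [0.001, 0.12, 0.993, 0.0]
force: [1.0, 0.3, 6.8]
grip_width: 0.694
grip_force: 54.5
time_s: 34.15
eef_pos: [462.0, -288.6, 271.3]
ee_rot: [0.001, 0.12, 0.993, 0.0]
force: [0.6, 0.2, -1.8]
grip_width: 0.697
grip_force: 55.1
time_s: 34.65
eef_pos: [559.8, -228.1, 340.3]
ee_rot: [-0.0, -0.033, 0.999, 0.001]
force: [0.8, 0.1, -1.9]
grip_width: 0.693
grip_force: 55.1
target [521.2  55.5 350.3] shift [ 0.196  2.855 -0.093] turn [ 0.003 -0.331  0.005]
```

```bash

python3 -m crank '[[0,0.25,-0.05,0,-0.1,0,0.6],[0,0.5,-0.1,0,-0.2,0,0.6],[0,0.8,-0.1,0,-0.33,0.005,0.6],[0,1,-0.1,0,-0.33,0.005,0.6],[0,1,-0.1,0,-0.33,0.005,0.6]]' | tail -2
python3 -m crank '[[0.05,0.3,0,0,0,0,0.6],[0.1,0.6,0,0,0,0,0.6],[0.1,1,0,0,0,0,0.6],[0.1,1,0,0,0,0,0.6],[0.1,1,0,0,0,0,0.6]]' | tail -2
python3 plan.py shelf 85 0.5 292
```

```text
grip_width: 0.701
grip_force: 55.0
grip_width: 0.694
grip_force: 55.0
target [522.4  56.  345.4] shift [ 0.098  0.885 -0.003] turn [ 0.001 -0.003 -0.006]
```

```bash

python3 -m crank '[[0.05,0.3,0,0,0,0,0.6],[0.09,0.6,0,0,0,0,0.6],[0.09,0.88,0,0,0,0,0.6],[0.09,0.88,0,0,0,0,0.6],[0.09,0.88,0,0,0,0,0.6]]' | tail -2
python3 plan.py shelf 74 0.5 276
python3 - <<'E'
from h import *
p,d,K,T=grab("wrist");np.savez("pics/wrist12.npz",p=p,d=d,K=K,T=T);cv2.imwrite("pics/w12.png",p[:,:,::-1])
E
```

```text
grip_width: 0.697
grip_force: 55.0
target [515.9  55.6 327.1] shift [0.121 0.01  0.16 ] turn [ 0.001 -0.002 -0.007]
```

View pics/w12.png

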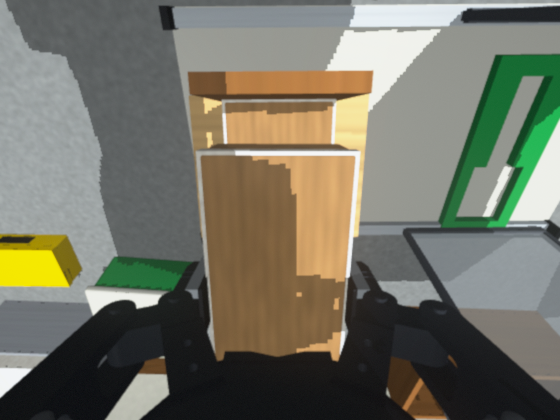

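The view shows three cartons stacked flush with the backstop: their lower edge is at v 100, u 222–335, and the backstop runs u 190–372. The fourth is held square above them, all centred within about 1 mm.

```bash

python3 -m crank '[[0.05,0.01,0.05,0,0,0,0.6],[0.1,0.01,0.1,0,0,0,0.6],[0.12,0.01,0.15,0,0,0,0.6],[0.12,0.01,0.16,0,0,0,0.6],[0.12,0.01,0.16,0,0,0,0.6]]' | tail -2
python3 plan.py shelf 64.6 0.5 268
python3 -m crank '[[0.03,0,0.02,0,0,0,0.6],[0.06,0,0.05,0,0,0,0.6],[0.09,0,0.05,0,0,0,0.6],[0.11,0,0.05,0,0,0,0.6],[0.11,0,0.05,0,0,0,0.6]]' 
python3 -m crank '[[0.01,0,0.02,0,0,0,0.6],[0.01,0,0.035,0,0,0,0.6],[0.01,0,0.045,0,0,0,0.6],[0.01,0,0.045,0,0,0,0.6]]' 
python3 plan.py shelf 64.6 0.5 268
```

```text
grip_width: 0.694
grip_force: 55.0
target [508.9  55.2 317. ] shift [ 0.094 -0.011  0.083] turn [ 0.001 -0.002 -0.006]
time_s: 37.2
eef_pos: [507.5, 56.3, 321.2]
ee_rot: [0.133, -0.029, 0.991, 0.005]
force: [12.4, 3.1, -3.9]
grip_width: 0.697
grip_force: 56.3
time_s: 37.6
eef_pos: [508.0, 56.1, 317.7]
ee_rot: [0.134, -0.029, 0.991, 0.004]
force: [11.2, 1.2, 5.6]
grip_width: 0.695
grip_force: 57.4
target [508.9  55.2 317. ] shift [-0.006 -0.01   0.009] turn [-0.001  0.012 -0.005]
```

```bash

python3 -m crank '[[0,0,0,0,0,0,0.3],[0,0,0,0,0,0,0.1],[0,0,0,0,0,0,0],[0,0,0,0,0,0,0],[0,0,-0.2,0,0,0,0],[0,0,-0.5,0,0,0,0],[0,0,-1,0,0,0,0],[0,0,-1,0,0,0,0],[0,0,-1,0,0,0,0]]' |tail -1
python3 -m crank '[[-0.3,0,-0.3,0,0.1,0,0],[-0.3,0,-0.6,0,0.2,0,0],[-0.3,0,-0.6,0,0.33,0,0],[-0.3,0,-0.6,0,0.33,0,0],[-0.3,0,-0.6,0,0.33,0,0]]' | tail -1
python3 look.py 13
python3 - <<'E'
from h import *
from scipy.spatial.transform import Rotation as R
RS=(R.from_euler("z",3.6,degrees=True)*R.from_euler("y",-.26)).as_matrix();O=np.array([515.4,55.1,41.4])
for n in("scene","side"):
    p,d,K,T=grab(n);np.savez(f"pics/{n}13.npz",p=p,d=d,K=K,T=T);S=(cloud(d,K,T)-O)@RS
    m=(S[...,2]>123)&(S[...,2]<133)&(S[...,0]>-3)&(S[...,0]<125)&(abs(S[...,1])<50);q=S[m]
    print(n,m.sum(),np.round(np.percentile(q,[2,50,98],axis=0),1))
    if n=="side": cv2.imwrite("pics/s13.png",cv2.resize(p[140:290,200:400,::-1],None,fx=4,fy=4,interpolation=cv2.INTER_CUBIC))
E
python3 plan.py 548 290 505 3.6
```

```text
grip_force: 0.0
grip_force: 0.0
[494.8477997   55.20198674 476.24711177] 39.05
other [ 29 255 225]  c [ 708.6 -252.1] size [114.   27.8] yaw -86.7
stack 4 6959 z [126.7 127.8 129. ] rect ((55.644004821777344, 2.7883663177490234), (63.65909194946289, 110.8596420288086), 89.75273132324219) z at ends [127.8 127.8]
scene 681 [[ -0.3 -25.3 123.7]
 [ 56.1   6.1 127.4]
 [110.7  35.  130.8]]
side 368 [[  3.6 -32.6 123.8]
 [ 57.3  -4.7 127.4]
 [111.   29.6 130.2]]
target [548. 290. 505.] shift [-0.67   2.313 -0.276] turn [ 0.003 -0.    -0.005]
```

View pics/s13.png

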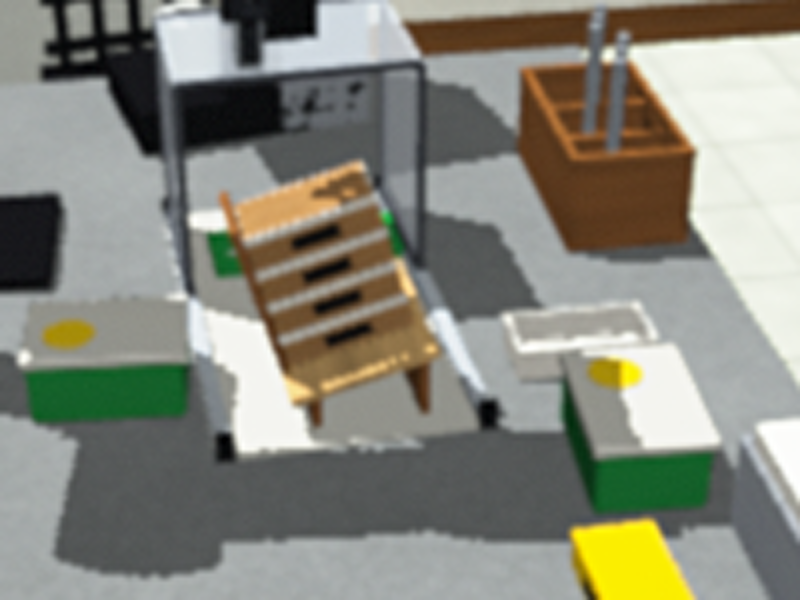

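The side crop shows all four cartons stacked lid up, flat and flush against the backstop, with the hood still open at the back. Closing the guard next.

```bash

python3 -m crank '[[-0.2,0.35,-0.2,0,0,0,0],[-0.4,0.7,-0.3,0,0,0,0],[-0.6,1,-0.3,0,0,0,0],[-0.67,1,-0.3,0,0,0,0]]' |tail -1
python3 -m crank '[[0,0.35,0,0,0,0,0],[0,0.7,0,0,0,0,0],[0,1,0,0,0,0,0],[0,1,0,0,0,0,0],[0,1,0,0,0,0,0]]' |tail -1
python3 plan.py 548 291 412 3.6
```

```text
grip_force: 0.0
grip_force: 0.0
target [548. 291. 412.] shift [-0.001  0.324  0.957] turn [ 0.002 -0.001 -0.005]
```

```bash

python3 -m crank '[[0,0.2,0,0,0,0,0],[0,0.32,0,0,0,0,0],[0,0.32,0.3,0,0,0,0],[0,0.32,0.6,0,0,0,0],[0,0.32,0.9,0,0,0,0],[0,0.32,0.95,0,0,0,0],[0,0.32,0.95,0,0,0,0.3],[0,0.32,0.95,0,0,0,0.6],[0,0.32,0.95,0,0,0,0.9],[0,0.32,0.95,0,0,0,0.9],[0,0.32,0.95,0,0,0,0.9],[0,0.32,0.95,0,0,0,0.9]]' 40
python3 -m crank '[[0,-0.2,0,0,0,0,0.9],[0,-0.4,0,0,0,0,0.9],[0,-0.6,0,0,0,0,0.9],[0,-0.8,0,0,0,0,0.9],[0,-1,0,0,0,0,0.9],[0,-1,0,0,0,0,0.9]]' 
python3 -m crank '[[0,-0.2,0,0,0,0,0.9],[0,-0.4,0,0,0,0,0.9],[0,-0.6,0,0,0,0,0.9],[0,-0.8,0,0,0,0,0.9],[0,-1,0,0,0,0,0.9],[0,-1,0,0,0,0,0.9]]' 
python3 -m crank '[[0,-0.1,0,0,0,0,0.9],[0,-0.2,0,0,0,0,0.9],[0,-0.26,0,0,0,0,0.9],[0,-0.28,0,0,0,0,0.9],[0,-0.28,0,0,0,0,0.9]]'
```

```text
time_s: 41.25
eef_pos: [548.2, 289.3, 414.5]
ee_rot: [0.0, -0.029, 1.0, -0.001]
force: [-2.3, -13.8, 6.6]
grip_width: 0.228
grip_force: 41.1
time_s: 41.85
eef_pos: [554.2, 189.2, 414.5]
ee_rot: [0.002, -0.028, 1.0, 0.001]
force: [3.1, -1.5, 5.9]
grip_width: 0.227
grip_force: 41.8
time_s: 42.45
eef_pos: [560.3, 89.9, 414.5]
ee_rot: [0.003, -0.029, 1.0, 0.001]
force: [6.0, -0.7, 6.2]
grip_width: 0.227
grip_force: 41.9
time_s: 42.95
eef_pos: [561.9, 63.5, 414.4]
ee_rot: [0.003, -0.029, 1.0, 0.001]
force: [7.3, -1.3, 5.8]
grip_width: 0.223
grip_force: 41.8
```

```bash

python3 -m crank '[[0,-0.02,0,0,0,0,0.9],[0,-0.04,0,0,0,0,0.9],[0,-0.04,0,0,0,0,0.9],[0,-0.04,0,0,0,0,0.9]]' 
python3 -m crank '[[0,-0.02,0,0,0,0,0.9],[0,-0.04,0,0,0,0,0.9],[0,-0.04,0,0,0,0,0.9],[0,-0.04,0,0,0,0,0.9]]'
```

```text
time_s: 43.35
eef_pos: [562.1, 59.8, 414.4]
ee_rot: [0.003, -0.03, 1.0, 0.001]
force: [7.7, 0.5, 6.9]
grip_width: 0.228
grip_force: 41.8
time_s: 43.75
eef_pos: [562.2, 58.0, 414.5]
ee_rot: [0.003, -0.03, 1.0, 0.004]
force: [7.8, 17.1, 6.3]
grip_width: 0.225
grip_force: 41.9
```

```bash

python3 -m crank '[[0,0,0,0,0,0,0.6],[0,0,0,0,0,0,0.3],[0,0.01,0,0,0,0,0],[0,0.01,0,0,0,0,0],[0,0.01,0,0,0,0,0],[0,0.01,-0.3,0,0,0,0],[0,0.01,-0.6,0,0,0,0],[0,0.01,-0.7,0,0,0,0],[0,0.01,-0.7,0,0,0,0]]'
python3 -m crank '[[0.1,0.4,0,0,0,0,0],[0.2,0.8,0,0,0,0,0],[0.2,1,0,0,0,0,0],[0.2,1,0,0,0,0,0]]' |tail -1
python3 -m crank '[[0,0.4,0.2,0,0,0,0],[0,0.8,0.4,0,0,0,0],[0,1,0.6,0,0,0,0],[0,1,0.6,0,0,0,0],[0,1,0.6,0,0,0,0],[0,1,0.6,0,0,0,0]]'
python3 - <<'E'
from h import *
for n in("scene","side","wrist"):
    p,d,K,T=grab(n);np.savez(f"pics/{n}14.npz",p=p,d=d,K=K,T=T)
cv2.imwrite("pics/w14.png",p[:,:,::-1])
W=cloud(d,K,T);h=cv2.cvtColor(p,cv2.COLOR_RGB2HSV)
g=((h[...,0]>50)&(h[...,0]<85)&(h[...,1]>110)&(abs(W[...,2]-12)<8)).astype(np.uint8)
cs,hi=cv2.findContours(g,cv2.RETR_CCOMP,cv2.CHAIN_APPROX_NONE)
for i,c in enumerate(cs):
    if len(c)>40:
        c=c[:,0];P=ray(c,K,T,14)[:,:2].astype(np.float32);print(hi[0][i][3],len(c),c.min(0),c.max(0),cv2.minAreaRect(P))
E
```

```text
time_s: 44.65
eef_pos: [561.6, 56.1, 483.6]
ee_rot: [0.001, -0.029, 1.0, 0.001]
force: [-0.2, 0.3, -0.1]
grip_width: 0.998
grip_force: 0.0
grip_force: 0.0
time_s: 45.65
eef_pos: [530.4, 253.5, 423.7]
ee_rot: [0.0, -0.029, 1.0, 0.001]
force: [0.3, 0.1, -0.1]
grip_width: 0.998
grip_force: 0.0
-1 370 [274 128] [333 259] ((558.9404296875, 288.5482482910156), (180.9017791748047, 74.36058807373047), 3.673750400543213)
1 293 [281 140] [321 253] ((561.4561767578125, 287.8812255859375), (156.9384307861328, 54.448604583740234), 3.708427906036377)
-1 174 [165   0] [168  85] ((384.7170104980469, 118.52803039550781), (3.462556838989258, 87.94635772705078), 86.7460708618164)
```

View pics/w14.png

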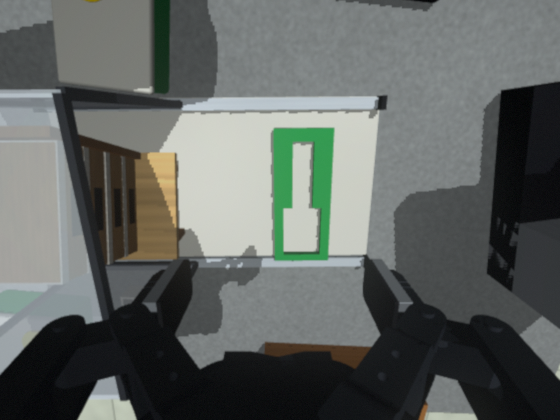

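The guard is shut, with the hood at the left. The empty rest cutout spans about u 284–319, v 142–252, with the wide end at the bottom (+x). I'll refine the cutout edges and measure the spreader.

```bash
python3 - <<'E'
from h import *
s=np.load("pics/wrist14.npz");p,d,K,T=[s[k] for k in("p","d","K","T")];W=cloud(d,K,T)
for u in(297,303,309):
    print("col",u)
    for v in list(range(126,131))+list(range(138,147))+list(range(247,263)): print(v,p[v,u],np.round(ray((u,v),K,T,14)[0,:2],1),round(W[v,u,2],1)) if u==303 else 0
for v in(180,230):
    print("row",v);[print(u,p[v,u],np.round(ray((u,v),K,T,14)[0,:2],1),round(W[v,u,2],1)) for u in list(range(272,296))+list(range(310,334))]
for n in("scene","side"):
    s=np.load(f"pics/{n}14.npz");p,d,K,T=[s[k] for k in("p","d","K","T")];W=cloud(d,K,T);h=cv2.cvtColor(p,cv2.COLOR_RGB2HSV)
    m=(W[...,2]>12)&(W[...,2]<30)&(h[...,0]<14)&(h[...,1]>90)&(abs(W[...,0]-480)<80)&(abs(W[...,1]+420)<90)
    q=W[m];t=q[q[:,2]>19];print(n,m.sum(),np.round(q.mean(0),1),cv2.minAreaRect(t[:,:2].astype(np.float32)) if len(t)>5 else 0)
E
```

```text
col 297
col 303
126 [202 207 197] [466.3 282.2] 3.4
127 [168 188 167] [467.5 282.3] 6.4
128 [101 161 114] [468.7 282.4] 12.9
129 [ 59 155  85] [469.9 282.5] 12.4
130 [ 53 156  83] [471.1 282.6] 14.0
138 [ 53 154  82] [480.8 283.4] 11.9
139 [ 54 154  83] [482.  283.5] 14.2
140 [ 58 153  84] [483.2 283.7] 13.2
141 [ 87 144  99] [484.4 283.8] 1.5
142 [115 133 117] [485.7 283.9] 4.0
143 [125 129 122] [486.9 284. ] 3.9
144 [131 134 128] [488.1 284.1] 4.2
145 [172 175 167] [489.4 284.2] 4.7
146 [201 205 195] [490.6 284.3] 3.2
247 [202 204 195] [630.1 295.8] 4.5
248 [201 203 195] [631.6 295.9] 2.8
249 [202 204 195] [633.1 296.1] 4.0
250 [196 199 190] [634.7 296.2] 2.2
251 [149 158 146] [636.2 296.3] 4.1
252 [67 97 73] [637.8 296.5] 7.9
253 [47 88 57] [639.3 296.6] 11.3
254 [ 48 122  68] [640.9 296.7] 12.4
255 [ 51 148  78] [642.5 296.8] 14.5
256 [ 51 150  79] [644. 297.] 13.0
257 [ 51 151  79] [645.6 297.1] 12.9
258 [ 52 150  79] [647.2 297.2] 12.9
259 [ 66 152  91] [648.7 297.4] 12.7
260 [132 168 149] [650.3 297.5] 9.4
261 [171 184 187] [651.9 297.6] 12.4
262 [177 187 193] [653.5 297.8] 11
[... 3106 characters left out ...]
54 153  81] [603.  319.9] 13.0
323 [ 53 151  80] [602.9 321.3] 14.2
324 [ 55 153  81] [602.8 322.6] 14.1
325 [ 53 152  81] [602.7 324. ] 13.3
326 [ 53 151  80] [602.7 325.4] 13.2
327 [ 55 153  81] [602.6 326.8] 11.6
328 [ 78 159  98] [602.5 328.1] 12.2
329 [145 181 149] [602.4 329.5] 11.7
330 [196 201 191] [602.4 330.9] 2.5
331 [202 204 196] [602.3 332.3] 3.8
332 [202 204 195] [602.2 333.7] 4.0
333 [202 204 195] [602.1 335. ] 3.1
scene 88 [ 488.6 -398.8   19.7] ((488.6055603027344, -400.3289489746094), (84.43008422851562, 16.94720458984375), 34.80940628051758)
side 300 [ 486.2 -412.7   20.5] ((487.322509765625, -410.33221435546875), (87.38223266601562, 21.66252326965332), 33.831485748291016)
```

```bash
python3 -c "
from h import *
import numpy as np
q=status.sense();j=np.degrees(q['joints']);print(j,'pred J6',j[0]-3.4-90)"
python3 -m crank '[[0.1,0,-0.3,0,0,0,0],[0.2,0,-0.6,0,0,0,0],[0.2,0,-0.6,0,0,0,0],[0.2,0,-0.6,0,0,0,0]]' |tail -1
python3 -m crank '[[0.1,-0.4,0,0,0,0,0],[0.2,-0.8,0,0,0,0,0],[0.2,-1,0,0,0,0,0],[0.2,-1,0,0,0,0,0]]' |tail -1
python3 -m crank '[[0,-0.4,0,0,0,0,0],[0,-0.8,0,0,0,0,0],[0,-1,0,0,0,0,0],[0,-1,0,0,0,0,0]]' |tail -1
python3 -m crank '[[0,-0.4,0,0,0,0,0],[0,-0.8,0,0,0,0,0],[0,-1,0,0,0,0,0],[0,-1,0,0,0,0,0]]' |tail -1
python3 -m crank '[[0,-0.4,0,0,0,0,0],[0,-0.8,0,0,0,0,0],[0,-1,0,0,0,0,0],[0,-1,0,0,0,0,0]]' |tail -1
python3 -m crank '[[0,-0.4,0,0,0,0,0],[0,-0.8,0,0,0,0,0],[0,-1,0,0,0,0,0],[0,-1,0,0,0,0,0]]'
```

```text
[ 14.15128151  25.29281154  72.48089064   0.12475402  82.1479637
 -79.154574  ] pred J6 -79.24871848780614
grip_force: 0.0
grip_force: 0.0
grip_force: 0.0
grip_force: 0.0
grip_force: 0.0
time_s: 48.2
eef_pos: [520.2, -246.9, 481.2]
ee_rot: [-0.001, -0.029, 1.0, 0.002]
force: [-0.7, 1.3, -0.4]
grip_width: 1.001
grip_force: 0.0
```

```bash

python3 -m crank '[[0,0,0,0,0,0.18,0],[0,0,0,0,0,0.36,0],[0,0,0,0,0,0.54,0],[0,0,0,0,0,0.72,0],[0,0,0,0,0,0.9,0],[0,0,0,0,0,1,0],[0,0,0,0,0,1,0]]' |tail -1
python3 -m crank '[[0,0,0,0,0,0.18,0],[0,0,0,0,0,0.36,0],[0,0,0,0,0,0.54,0],[0,0,0,0,0,0.72,0],[0,0,0,0,0,0.9,0],[0,0,0,0,0,1,0],[0,0,0,0,0,1,0]]' |tail -1
python3 -m crank '[[0,0,0,0,0,0.18,0],[0,0,0,0,0,0.36,0],[0,0,0,0,0,0.54,0],[0,0,0,0,0,0.72,0],[0,0,0,0,0,0.9,0],[0,0,0,0,0,1,0],[0,0,0,0,0,1,0]]' |tail -1
python3 plan.py 480 -390 420 -146
```

```text
grip_force: 0.0
grip_force: 0.0
grip_force: 0.0
target [ 480. -390.  420.] shift [-1.344  0.657  0.617] turn [-0.003 -0.002  0.324]
```

```bash

python3 -m crank '[[-0.35,0.2,0.2,0,0,0.15,0],[-0.7,0.4,0.4,0,0,0.32,0],[-1,0.65,0.6,0,0,0.324,0],[-1,0.65,0.6,0,0,0.324,0]]' |tail -1
python3 plan.py 480 -390 420 -146
python3 -m crank '[[-0.3,0,0,0,0,0,0],[-0.3,0,0,0,0,0,0],[-0.3,0,0,0,0,0,0],[-0.3,0,0,0,0,0,0]]' |tail -1
cat > sp.py <<'E'
from h import *
import sys
p,d,K,T=grab("wrist");np.savez(f"pics/wrist{sys.argv[1]}.npz",p=p,d=d,K=K,T=T);cv2.imwrite(f"pics/w{sys.argv[1]}.png",p[:,:,::-1])
h=cv2.cvtColor(p,cv2.COLOR_RGB2HSV);W=cloud(d,K,T)
m=((h[...,0]<16)|(h[...,0]>172))&(h[...,1]>90)&(h[...,2]<140)&(W[...,2]>9)&(W[...,2]<34)&(d>0)
for c in cv2.findContours(m.astype(np.uint8),cv2.RETR_EXTERNAL,cv2.CHAIN_APPROX_NONE)[0]:
    c=c[:,0]
    if cv2.contourArea(c)>150: print("handle",c.min(0),c.max(0),np.round(ray(c,K,T,22)[:,:2].mean(0),1),cv2.minAreaRect(ray(c,K,T,22)[:,:2].astype(np.float32)),"z",np.percentile(W[m][:,2],[10,50,90]))
print(status.sense()["eef_pos"],status.sense()["time_s"])
E
python3 sp.py 15
```

```text
grip_force: 0.0
target [ 480. -390.  420.] shift [-0.295  0.068 -0.022] turn [-0.009  0.001 -0.003]
grip_force: 0.0
handle [464 161] [512 223] [ 611.7 -603.7] ((609.1465454101562, -606.3065185546875), (86.96780395507812, 38.41968536376953), 15.835822105407715) z [15.78477135 21.56805934 28.63633457]
handle [292 148] [307 214] [ 486.8 -407.3] ((485.9622497558594, -408.01824951171875), (86.16547393798828, 18.099672317504883), 33.561588287353516) z [15.78477135 21.56805934 28.63633457]
[ 477.27581931 -380.47547554  422.02521487] 51.15
```

View pics/w15.png

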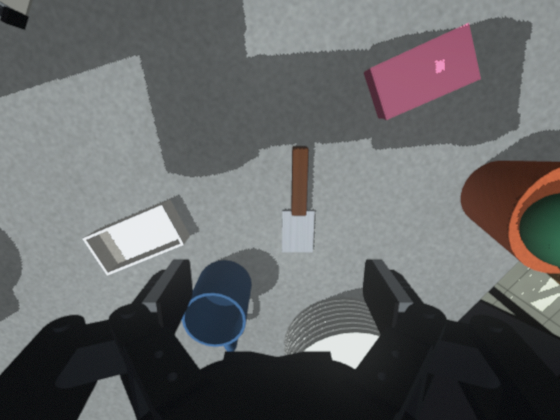

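The view shows the spreader at (300,200) with its handle towards the top of the image and its blade at (297,230). The fingers' path is clear of the mug and the tray. Going in.

```bash
python3 plan.py 471 -418 270 -146.4
```

```text
target [ 471. -418.  270.] shift [-0.263  0.279  1.519] turn [-0.002 -0.002  0.007]
```

```bash

python3 -m crank '[[-0.26,0.28,0.2,0,0,0.007,0],[-0.26,0.28,0.5,0,0,0.007,0],[-0.26,0.28,0.8,0,0,0.007,0],[-0.26,0.28,1,0,0,0.007,0],[-0.26,0.28,1,0,0,0.007,0],[-0.26,0.28,1,0,0,0.007,0]]' |tail -1
python3 sp.py 16; python3 plan.py 471 -418 184 -146.4
```

```text
grip_force: 0.0
handle [500 147] [559 238] [ 605.9 -604.9] ((601.4987182617188, -608.1542358398438), (89.11495971679688, 40.414188385009766), 27.945154190063477) z [15.22839793 21.525344   28.8232289 ]
handle [267 129] [287 222] [ 487.5 -407.3] ((486.3457336425781, -408.10546875), (87.71184539794922, 18.193777084350586), 33.69587326049805) z [15.22839793 21.525344   28.8232289 ]
[ 471.00962825 -418.71041449  323.21311909] 51.8
target [ 471. -418.  184.] shift [ 0.002 -0.006  1.392] turn [ 0.    -0.001 -0.002]
```

```bash

python3 -m crank '[[0,-0.005,0.3,0,0,0,0],[0,-0.005,0.6,0,0,0,0],[0,-0.005,0.9,0,0,0,0],[0,-0.005,1,0,0,0,0],[0,-0.005,1,0,0,0,0]]' |tail -1
python3 -m crank '[[0,0,0.2,0,0,0,0],[0,0,0.38,0,0,0,0],[0,0,0.38,0,0,0,0],[0,0,0.38,0,0,0,0.3],[0,0,0.38,0,0,0,0.6],[0,0,0.38,0,0,0,0.8],[0,0,0.38,0,0,0,0.9],[0,0,0.38,0,0,0,0.9],[0,0,0.38,0,0,0,0.9],[0,0,0.38,0,0,0,0.9],[0,0,0.38,0,0,0,0.9]]' 45
python3 -m crank '[[0,0,-0.2,0,0,0,0.9],[0,0,-0.5,0,0,0,0.9],[0,0,-0.5,0,0,0,0.9],[0,0,-0.5,0,0,0,0.9]]'
python3 sp.py 17
```

```text
grip_force: 0.0
time_s: 53.4
eef_pos: [470.3, -418.3, 184.4]
ee_rot: [-0.001, 0.958, 0.288, 0.0]
force: [-1.1, 0.8, 5.4]
grip_width: 0.218
grip_force: 44.7
time_s: 53.8
eef_pos: [470.1, -418.2, 233.6]
ee_rot: [-0.001, 0.958, 0.288, 0.0]
force: [-0.6, -0.4, -1.3]
grip_width: 0.214
grip_force: 44.2
[ 470.01777793 -418.02097603  232.7345446 ] 53.85
```

View pics/w17.png

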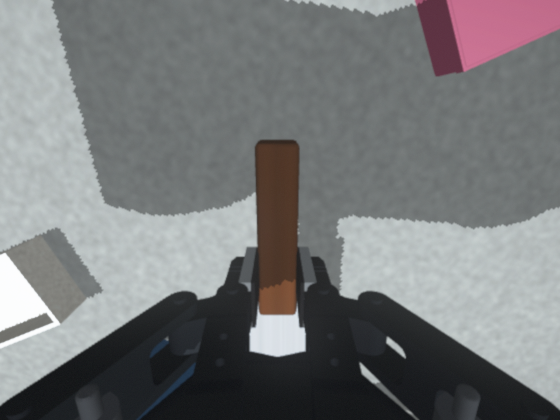

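```bash
python3 - <<'E'
from h import *
s=np.load("pics/wrist17.npz");p,d,K,T=[s[k] for k in("p","d","K","T")];W=cloud(d,K,T)
for v in range(136,152): print(v,p[v,277],np.round(W[v,277],1))
e=np.array([470.1,-418.2]);u=np.array([np.cos(np.radians(213.6)),np.sin(np.radians(213.6))])
for v in(140,143,146,148): r=ray((277,v),K,T,71)[0,:2];print(v,"TCP ahead of rear end",(e-r)@u)
for v in(160,230): print(v,[ (u_,p[v,u_].tolist()) for u_ in(255,257,259,296,298,300)])
E
python3 -m crank '[[0,0,-0.3,0,0,-0.18,0.9],[0,0,-0.6,0,0,-0.36,0.9],[0,0,-0.9,0,0,-0.54,0.9],[0,0,-0.95,0,0,-0.72,0.9],[0,0,-0.95,0,0,-0.9,0.9],[0,0,-0.95,0,0,-1,0.9],[0,0,-0.95,0,0,-1,0.9]]' |tail -2
python3 -m crank '[[0,0,0,0,0,-0.18,0.9],[0,0,0,0,0,-0.36,0.9],[0,0,0,0,0,-0.54,0.9],[0,0,0,0,0,-0.72,0.9],[0,0,0,0,0,-0.9,0.9],[0,0,0,0,0,-1,0.9],[0,0,0,0,0,-1,0.9]]' |tail -2
python3 -m crank '[[0,0,0,0,0,-0.18,0.9],[0,0,0,0,0,-0.36,0.9],[0,0,0,0,0,-0.54,0.9],[0,0,0,0,0,-0.72,0.9],[0,0,0,0,0,-0.9,0.9],[0,0,0,0,0,-1,0.9],[0,0,0,0,0,-1,0.9]]' |tail -2
python3 plan.py 340 -200 330 3.66
```

```text
136 [113 117 117] [ 5.208e+02 -3.840e+02  2.000e-01]
137 [112 116 116] [ 5.202e+02 -3.843e+02 -5.000e-01]
138 [111 114 114] [ 5.197e+02 -3.847e+02 -2.000e-01]
139 [92 91 90] [ 522.7 -382.8   51.8]
140 [62 54 50] [ 522.8 -382.8   58.5]
141 [52 42 35] [ 522.7 -382.8   63. ]
142 [52 41 33] [ 522.7 -382.8   67.5]
143 [58 45 36] [ 522.5 -383.    69.9]
144 [68 49 39] [ 522.2 -383.2   70.3]
145 [72 51 37] [ 521.7 -383.5   69.3]
146 [75 52 40] [ 521.5 -383.6   71.1]
147 [77 53 40] [ 521.2 -383.8   71.4]
148 [77 54 41] [ 520.7 -384.1   70.5]
149 [78 54 41] [ 520.5 -384.3   71.5]
150 [78 55 41] [ 520.1 -384.6   71.3]
151 [78 55 41] [ 519.7 -384.8   71.3]
140 TCP ahead of rear end 64.52160809063544
143 TCP ahead of rear end 63.23622132899096
146 TCP ahead of rear end 61.943125837212655
148 TCP ahead of rear end 61.076745234506916
160 [(255, [77, 71, 67]), (257, [72, 52, 41]), (259, [80, 56, 42]), (296, [77, 54, 40]), (298, [73, 57, 47]), (300, [107, 110, 110])]
230 [(255, [185, 192, 192]), (257, [91, 85, 81]), (259, [75, 57, 46]), (296, [77, 58, 48]), (298, [121, 121, 120]), (300, [114, 118, 118])]
grip_width: 0.218
grip_force: 44.2
grip_width: 0.216
grip_force: 44.2
grip_width: 0.217
grip_force: 44.2
target [ 340. -200.  330.] shift [ 1.718  1.875 -0.011] turn [ 0.004 -0.002 -0.341]
```

```bash

python3 -m crank '[[0.3,0.3,0,0,0,-0.17,0.9],[0.6,0.6,0,0,0,-0.341,0.9],[0.9,0.9,0,0,0,-0.341,0.9],[0.95,1,0,0,0,-0.341,0.9],[0.95,1,0,0,0,-0.341,0.9]]' |tail -2
python3 plan.py 340 -200 330 3.66
```

```text
grip_width: 0.213
grip_force: 44.3
target [ 340. -200.  330.] shift [ 0.505  1.041 -0.005] turn [ 0.002  0.    -0.   ]
```

```bash

python3 -m crank '[[0.2,0.4,0,0,0,0,0.9],[0.4,0.8,0,0,0,0,0.9],[0.5,1,0,0,0,0,0.9],[0.5,1,0,0,0,0,0.9]]' |tail -2
python3 -m crank '[[-0.02,0.4,0,0,0,0,0.9],[-0.04,0.8,0,0,0,0,0.9],[-0.06,1,0,0,0,0,0.9],[-0.06,1,0,0,0,0,0.9]]' |tail -2
python3 -m crank '[[-0.02,0.4,0,0,0,0,0.9],[-0.04,0.8,0,0,0,0,0.9],[-0.06,1,0,0,0,0,0.9],[-0.06,1,0,0,0,0,0.9]]' |tail -2
python3 -m crank '[[-0.02,0.4,0,0,0,0,0.9],[-0.04,0.8,0,0,0,0,0.9],[-0.06,1,0,0,0,0,0.9],[-0.06,1,0,0,0,0,0.9]]' |tail -2
python3 -m crank '[[-0.02,0.4,0,0,0,0,0.9],[-0.04,0.8,0,0,0,0,0.9],[-0.06,1,0,0,0,0,0.9],[-0.06,1,0,0,0,0,0.9]]' 
python3 plan.py 550.9 287.9 260 3.66
```

```text
grip_width: 0.215
grip_force: 44.5
grip_width: 0.218
grip_force: 44.6
grip_width: 0.218
grip_force: 44.6
grip_width: 0.216
grip_force: 44.7
time_s: 58.45
eef_pos: [339.5, 196.1, 330.1]
ee_rot: [0.0, -0.034, 0.999, 0.001]
force: [-0.4, 0.1, -1.9]
grip_width: 0.215
grip_force: 44.7
target [550.9 287.9 260. ] shift [-2.171  0.772  0.703] turn [0.003 0.001 0.004]
```

```bash

python3 -m crank '[[-0.2,0.4,0,0,0,0,0.9],[-0.5,0.77,0,0,0,0,0.9],[-0.9,0.77,0.2,0,0,0,0.9],[-1,0.77,0.3,0,0,0,0.9],[-1,0.77,0.3,0,0,0,0.9]]' |tail -2
python3 -m crank '[[-0.3,0,0.1,0,0,0,0.9],[-0.6,0,0.2,0,0,0,0.9],[-0.9,0,0.3,0,0,0,0.9],[-1,0,0.4,0,0,0,0.9],[-1,0,0.4,0,0,0,0.9],[-1,0,0.4,0,0,0,0.9]]' 
python3 plan.py 550.9 287.9 200 3.66
python3 - <<'E'
from h import *
p,d,K,T=grab("wrist");np.savez("pics/wrist18.npz",p=p,d=d,K=K,T=T);cv2.imwrite("pics/w18.png",p[:,:,::-1])
W=cloud(d,K,T)
# rear end of spreader handle, and rear edge of cutout, column ~277
for v in range(80,160,2): print(v,p[v,277],np.round(W[v,277],1))
E
```

```text
grip_width: 0.217
grip_force: 44.8
time_s: 59.55
eef_pos: [532.3, 285.0, 260.8]
ee_rot: [-0.0, -0.033, 0.999, 0.001]
force: [-0.0, 0.1, -0.6]
grip_width: 0.217
grip_force: 44.8
target [550.9 287.9 200. ] shift [-0.188  0.015  0.608] turn [ 0.003 -0.001  0.002]
80 [184 193 197] [433.  278.4  11.2]
82 [181 192 199] [434.2 278.5  10.7]
84 [179 190 196] [435.5 278.6  10.2]
86 [180 190 197] [436.9 278.7  11.8]
88 [182 193 199] [438.1 278.7  11.5]
90 [184 195 202] [439.4 278.8  11.7]
92 [184 194 201] [440.7 278.9  11.1]
94 [181 191 199] [442.  279.   11.5]
96 [181 192 199] [443.3 279.1  10.9]
98 [183 194 200] [444.6 279.2  11.6]
100 [179 189 195] [445.9 279.2  12.2]
102 [126 130 128] [446.9 279.3   4.1]
104 [124 126 121] [448.2 279.4   2.1]
106 [130 131 127] [449.7 279.5   3.6]
108 [198 201 193] [451.  279.6   3.8]
110 [202 204 197] [452.4 279.7   3.6]
112 [201 204 195] [453.8 279.8   3.9]
114 [201 204 195] [455.2 279.8   3.5]
116 [201 204 195] [456.6 279.9   4.1]
118 [201 204 195] [458. 280.   3.]
120 [201 204 194] [459.4 280.1   2.3]
122 [202 203 194] [460.8 280.2   4.5]
124 [201 202 194] [462.2 280.3   2.8]
126 [200 203 194] [463.7 280.4   2.5]
128 [200 203 195] [465.1 280.5   3.7]
130 [199 202 194] [466.5 280.6   4.2]
132 [195 198 189] [467.9 280.7   4.8]
134 [ 67 135  83] [468.8 280.7  13.3]
136 [ 52 150  78] [470.1 280.8  14.5]
138 [ 50 145  76] [471.5 280.9  13.7]
140 [53 67 45] [466.9 280.6  86.4]
142 [57 50 40] [466.9 280.6  96.6]
144 [75 58 44] [467.7 280.6  97.6]
146 [83 62 45] [468.6 280.7  97. ]
148 [85 63 45] [469.3 280.7  98.5]
150 [86 62 45] [470.2 280.8  98.1]
152 [86 62 44] [471.2 280.8  97.1]
154 [85 62 43] [472.  280.9  98.4]
156 [85 62 44] [472.9 280.9  97.6]
158 [83 59 40] [473.6 281.   99. ]
```

View pics/w18.png

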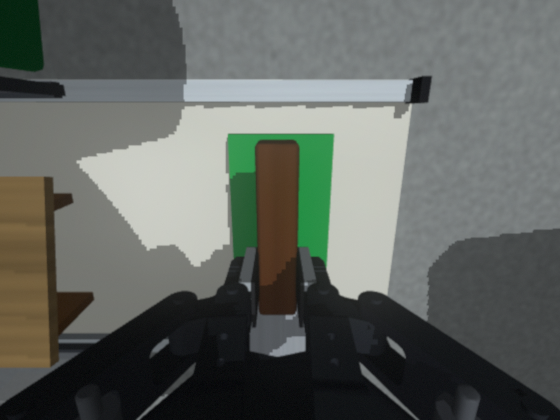

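```bash
python3 - <<'E'
from h import *
from scipy.spatial.transform import Rotation as R
q=status.sense();r=R.from_quat(q["ee_rot"],scalar_first=True)
print(q["eef_pos"],q["time_s"])
s=np.load("pics/wrist18.npz");T=s["T"];c=-T[:3,:3].T@T[:3,3];print("cam18",c,r.inv().apply(c-q["eef_pos"]))
for k in(17,18):
    s=np.load(f"pics/wrist{k}.npz");d=s["d"];p=s["p"];print([ (v,p[v,277].tolist(),round(float(d[v,277]),1)) for v in(139,141,143,146)])
s=np.load("pics/wrist17.npz");T=s["T"];c=-T[:3,:3].T@T[:3,3];r=R.from_euler("z",-146.4,degrees=True)*R.from_matrix(np.diag([-1,1,-1]));print("cam17",c,r.inv().apply(c-np.array([470.02,-418.02,232.73])))
i=camera_info("wrist");T=np.array(i["camera_from_world"]);c=-T[:3,:3].T@T[:3,3];r=R.from_quat(q["ee_rot"],scalar_first=True);print("now",c,r.inv().apply(c-q["eef_pos"]))
E
python3 plan.py 550.9 287.9 200 3.66
```

```text
[532.03947702 285.35725801 261.17967184] 59.6
cam18 [455.04134062 279.71983414 229.65484877] [77.21085992 -0.61501848 31.50258544]
[(139, [92, 91, 90], 147.4), (141, [52, 42, 35], 136.7), (143, [58, 45, 36], 130.2), (146, [75, 52, 40], 129.5)]
[(139, [52, 116, 64], 147.5), (141, [54, 50, 41], 135.6), (143, [65, 55, 43], 130.8), (146, [83, 62, 45], 130.7)]
cam17 [ 533.03814892 -376.26156885  202.48066093] [75.59791769  0.09222678 30.24933907]
now [454.85194459 280.01046656 229.94058317] [77.3805762  -0.31184713 31.217514  ]
target [550.9 287.9 200. ] shift [-0.19   0.011  0.612] turn [0.003 0.    0.003]
```

```bash

python3 -m crank '[[-0.1,0.01,0.2,0,0,0,0.9],[-0.21,0.01,0.4,0,0,0,0.9],[-0.21,0.01,0.56,0,0,0,0.9],[-0.21,0.01,0.56,0,0,0,0.9],[-0.21,0.01,0.56,0,0,0,0.9],[-0.21,0.01,0.56,0,0,0,0.9]]' 
python3 plan.py 552.8 288 188.4 3.66
python3 - <<'E'
from h import *
q=status.sense()["eef_pos"]
p,d,K,T=grab("wrist");np.savez("pics/wrist19.npz",p=p,d=d,K=K,T=T);c=-T[:3,:3].T@T[:3,3];print(q,c)
h=cv2.cvtColor(p,cv2.COLOR_RGB2HSV)
g=(h[...,0]>45)&(h[...,0]<85)&(h[...,1]>110)
for v in(170,200,225):
    u=np.where(g[v,180:400])[0]+180;print(v,"green",u.min(),u.max(),"xy",np.round(ray([(u.min()-.5,v),(u.max()+.5,v)],K,T,14)[:,:2],1).tolist())
    w=(h[v,:,0]<16)&(h[v,:,1]>80);w[:240]=0;w[320:]=0;k=np.where(w)[0];print("  wood",k.min(),k.max(),np.round(ray([(k.min()-.5,v),(k.max()+.5,v)],K,T,q[2]-162.4)[:,:2],1).tolist())
W=cloud(d,K,T)
for v in range(112,150,1): print(v,p[v,277],np.round(W[v,277],1),end=" ; ")
cv2.imwrite("pics/w19.png",p[:,:,::-1])
E
```

```text
time_s: 60.2
eef_pos: [553.2, 288.6, 205.9]
ee_rot: [0.001, -0.033, 0.999, 0.001]
force: [0.5, -0.0, -0.7]
grip_width: 0.218
grip_force: 44.8
target [552.8 288.  188.4] shift [ 0.005 -0.006  0.175] turn [0.003 0.002 0.004]
[553.22411958 288.59972101 205.88183489] [476.08233795 283.23883084 174.51776767]
170 green 209 345 xy [[508.3, 247.9], [503.4, 322.9]]
  wood 260 294 [[500.9, 277.2], [499.9, 292.8]]
200 green 211 343 xy [[525.4, 248.9], [520.5, 324.1]]
  wood 258 295 [[514.9, 276.9], [513.8, 294.4]]
225 green 213 341 xy [[540.5, 250.1], [535.6, 325.0]]
  wood 258 295 [[527.3, 277.5], [526.1, 295.5]]
112 [ 45 143  74] [475.6 283.4  12.5] ; 113 [ 45 143  74] [476.1 283.4  13.8] ; 114 [ 43 143  73] [476.6 283.4  13.5] ; 115 [ 43 142  72] [477.  283.5  13.4] ; 116 [ 42 142  73] [477.5 283.5  14.9] ; 117 [ 41 141  72] [478.  283.5  13. ] ; 118 [ 42 141  73] [478.5 283.6  13.5] ; 119 [ 41 141  72] [479.  283.6  13.6] ; 120 [ 41 141  73] [479.5 283.6  14.2] ; 121 [ 41 141  72] [480.1 283.7  13.3] ; 122 [ 40 141  71] [480.6 283.7  13.1] ; 123 [ 41 142  73] [481.1 283.7  12.8] ; 124 [ 40 
[... 297 characters left out ...]
84.1   3.5] ; 132 [111 117 108] [486.2 284.1   4. ] ; 133 [113 116 109] [486.7 284.1   4.7] ; 134 [112 116 109] [487.4 284.2   2.4] ; 135 [112 117 109] [487.9 284.2   3.4] ; 136 [111 115 108] [488.3 284.2   4.6] ; 137 [111 115 108] [489.  284.3   3.1] ; 138 [109 113 105] [489.5 284.3   4.1] ; 139 [94 95 86] [488.2 284.2  25.9] ; 140 [62 61 48] [488.4 284.2  30.3] ; 141 [46 45 30] [488.4 284.2  35.3] ; 142 [45 42 27] [488.3 284.2  40.8] ; 143 [53 46 27] [488.6 284.2  42.2] ; 144 [65 52 31] [489.1 284.2  42.3] ; 145 [73 55 34] [489.5 284.3  41.8] ; 146 [74 54 33] [489.9 284.3  42.6] ; 147 [76 56 35] [490.3 284.3  42.5] ; 148 [77 56 35] [490.7 284.3  43.1] ; 149 [77 57 35] [491.3 284.4  41.7] ;
```

The spreader's rear end is 3.5 mm from the cutout's rear edge, as specified, and is centred to about 0.3 mm. Lowering it in.

```bash

python3 -m crank '[[0,0,0.04,0,0,0,0.9],[0,0,0.08,0,0,0,0.9],[0,0,0.11,0,0,0,0.9],[0,0,0.11,0,0,0,0.9],[0,0,0.11,0,0,0,0.9]]' 
python3 -m crank '[[0,0,0.02,0,0,0,0.9],[0,0,0.04,0,0,0,0.9],[0,0,0.06,0,0,0,0.9],[0,0,0.07,0,0,0,0.9],[0,0,0.07,0,0,0,0.9]]'
```

```text
time_s: 60.75
eef_pos: [553.2, 288.5, 193.1]
ee_rot: [-0.0, -0.033, 0.999, 0.001]
force: [-0.1, -0.4, -2.2]
grip_width: 0.216
grip_force: 44.8
time_s: 61.25
eef_pos: [553.2, 288.6, 188.4]
ee_rot: [0.0, -0.033, 0.999, 0.001]
force: [-7.3, -3.7, 18.5]
grip_width: 0.217
grip_force: 47.1
```

```bash

python3 -m crank '[[0,0,-0.03,0,0,0,0.9],[0,0,-0.03,0,0,0,0.7],[0,0,-0.03,0,0,0,0.5],[0,0,-0.03,0,0,0,0.3],[0,0,-0.03,0,0,0,0.2],[0,0,-0.03,0,0,0,0.2],[0,0,-0.4,0,0,0,0.2],[0,0,-0.8,0,0,0,0],[0,0,-1,0,0,0,0],[0,0,-1,0,0,0,0]]'
python3 -m crank '[[0,0,-0.4,0,0,0,0],[0,0,-0.8,0,0,0,0],[0,0,-1,0,0,0,0],[0,0,-1,0,0,0,0],[0,0,-1,0,0,0,0]]' |tail -1
python3 - <<'E'
from h import *
for n in("side","scene","wrist"):
    p,d,K,T=grab(n);np.savez(f"pics/{n}20.npz",p=p,d=d,K=K,T=T);W=cloud(d,K,T);h=cv2.cvtColor(p,cv2.COLOR_RGB2HSV)
    m=((h[...,0]<16)&(h[...,1]>80)&(abs(W[...,0]-530)<65)&(abs(W[...,1]-287)<25)&(W[...,2]>5)&(W[...,2]<60))
    q=W[m];print(n,m.sum(),np.round(np.percentile(q,[3,50,97],axis=0),1) if m.sum() else 0)
b=(h[...,1]<50)&(abs(W[...,0]-605)<22)&(abs(W[...,1]-291.5)<12);print("blade z",np.round(np.percentile(W[b][:,2],[10,50,90]),1))
x,y=W[...,0],W[...,1]
mm=m&(W[...,2]>18);q=W[mm];
for lo in range(490,575,14):
    k=q[(q[:,0]>lo)&(q[:,0]<lo+14)];print(lo,len(k),np.round(np.median(k[:,2]),1) if len(k) else 0,end="; ")
cv2.imwrite("pics/w20.png",p[:,:,::-1])
E
```

```text
time_s: 62.25
eef_pos: [553.7, 288.5, 289.5]
ee_rot: [0.003, -0.033, 0.999, 0.002]
force: [0.1, -0.4, -0.1]
grip_width: 1.001
grip_force: 0.0
grip_force: 0.0
side 0 0
scene 210 [[497.2 283.1  21.4]
 [538.8 292.2  25.2]
 [577.5 301.   28.6]]
wrist 1224 [[491.4 277.7  24. ]
 [530.7 286.8  25.3]
 [573.3 296.2  26.8]]
blade z [ 8.4  9.4 10.4]
490 210 25.3; 504 203 25.4; 518 202 25.3; 532 190 25.4; 546 191 25.3; 560 182 25.4; 574 29 25.4;
```

View pics/w20.png

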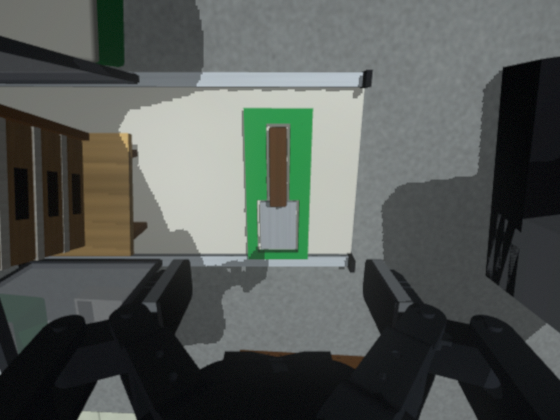

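The wrist view shows the spreader seated in the rest at (278,185). The handle top is level at 25.4 mm and the blade top at 9.4 mm, so it is flat and fully down. Last check: guard and stack.

```bash
python3 - <<'E'
from h import *
for n in("scene","side"):
  for k in(0,20):
    s=np.load(f"pics/{n}{k}.npz");p,d,K,T=[s[a] for a in("p","d","K","T")];W=cloud(d,K,T)
    m=(W[...,2]>256)&(W[...,2]<275)&(abs(W[...,0]-564)<60)&(abs(W[...,1]-65)<40)&(p.max(2)<80);q=W[m];print(n,k,m.sum(),np.round(q.mean(0),1),np.round(np.percentile(q,[3,97],axis=0),1).tolist())
cv2.imwrite("pics/s20.png",cv2.resize(p[140:290,200:400,::-1],None,fx=4,fy=4,interpolation=cv2.INTER_CUBIC))
E
```

```text
scene 0 174 [565.4  73.8 265. ] [[538.1, 63.1, 257.4], [591.0, 81.7, 269.3]]
scene 20 176 [565.7  65.5 265. ] [[538.4, 54.8, 257.4], [591.6, 73.2, 269.1]]
side 0 113 [563.1  61.2 264.2] [[534.9, 53.3, 256.3], [590.3, 75.5, 269.9]]
side 20 112 [563.5  53.  264.4] [[535.6, 45.5, 256.8], [591.7, 67.6, 269.8]]
```

View pics/s20.png

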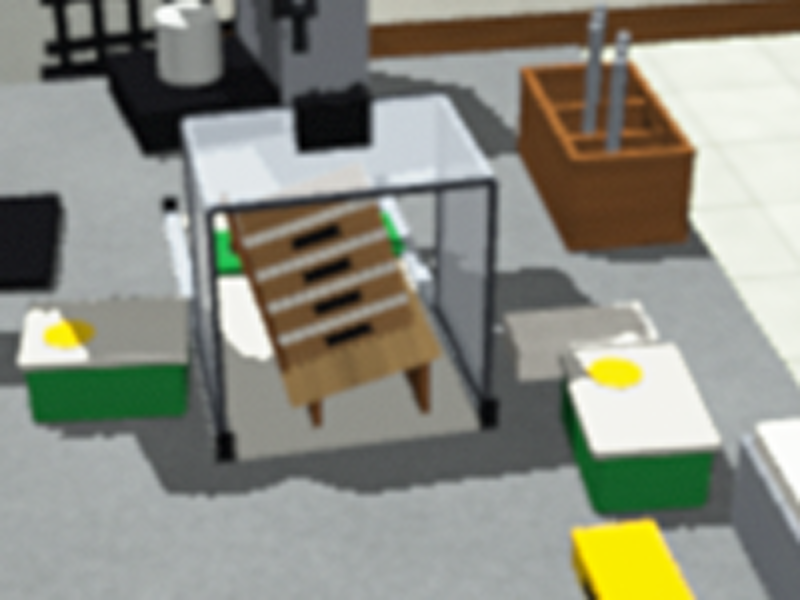

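The side crop shows the hood against its end stop over the intact four-carton stack, and everything else as it was. The handle is 8 mm further shut than at the start. Handing in.

```bash
python3 -c "
from rig import ticket
print(ticket.finish_job())"
```

```text
the job is handed in; nothing more can be done
None
```

The job is handed in, with no verdict shown yet: all four cartons are stacked lid up against the backstop, the guard is shut to its stop, and the spreader lies flat and fully down in its green rest.

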